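# Clamp the imaging chamber's cover in crisscross order

### The arm

A 6-joint arm with a two-finger parallel gripper is mounted at the origin on the work surface. World frame = base frame: x ahead of the robot, y to its left, z up, the work surface at z = 0. Lengths are in m, angles in degrees, forces in N, time in s.
With the tool pointing down it reaches from about 0.3 to 0.75 m from the base axis. Payload 8.5 kg.
Tool frame: the origin (TCP) lies between the finger pads; the fingertips stand ahead of it and the grasp point (between the pads) lies 8 mm behind it (env.tcp_to_tips is the z of the fingertips in the tool frame, in m); z points along the fingers, x is the direction in which the jaws open and shut, and the axes are right-handed (so a half turn about z gives the same grasp; the last joint's range is limited). The gripper opens to 85 mm and grips with 20 to 120 N. Pads are 22 mm wide; open, the fingers measure 114 mm over their backs; the gripper's body (76 mm by 85 mm) begins 54 mm behind the grasp point. The pads swing forward as they close: fully open they stand 13 mm farther back than shut.
Start: joints at [64.269, 21.807, 74.336, -0, 83.858, -12.336], TCP at [0.127, 0.535, 0.242] pointing down, gripper open.
Joint ranges: [-178.18, 178.18], [-50.72, 133.34], [12.68, 142.11], [-81.47, 261.47], [9.98, 163.14], [-165.26, 165.26]. Speed limits (degrees/s): [136.94, 136.94, 180, 180, 180, 180].

### API

Orientations are given as a 3x3 rotation matrix whose columns are the frame's x, y, z axes.
In Python, from rig import observe, viewer, env gives the robot as it stands.
- The arm moves only by the tool jog_arm, never from a script. Its arguments are lists of equal length, an entry for each row: "dr": the turn, a rotation vector about the tool's x, y, z in rad, a list of three; "slide": the shift along the tool's x, y, z in m, a list of three; "gripper": the opening, from -1 (shut) to 1 (fully open), so that 0 is half open. In form: {"dr": [[rx, ry, rz], ...], "slide": [[dx, dy, dz], ...], "gripper": [gripper, ...]}. A call has exactly 10 rows; each row shifts and turns the commanded pose from where the row before left it, along the tool's axes as they then stand; what a row does not reach is not made up. A row lasts 1/10 s, in which the tool goes at most 50 mm and 8.59 degrees, less where a joint would pass 70% of its speed; a pose out of reach is approached as far as the arm can. A call is refused whole if a number of a shift passes 0.05 or a number of a turn 0.15, either way. A call with a gripper value outside its range is refused whole. The fingers move at their own pace and stop on an object; "force" is the grip in N (left out, the last holds). Time passes only in rows, so rows that do not move let the fingers close, or fill a call up. It gives the time, the measured TCP pose, the force and the opening at its end, in the units of the state.
- observe(): the state, without advancing time (a new reading comes with each control period).
- viewer.get_image(name): name is "scene" or "top" or "wrist"; returns a dict with "pixels" (420x560x3 uint8, blue, green, red), "camera_matrix" (3x3 intrinsics, pixels), "R" (3x3) and "t" (3): a world point X has camera coordinates R X + t. Camera axes: x right, y down, z forward; pixel columns grow to the right and rows downward; lengths in m; the calibration is good to about 2 mm. The wrist camera is an equidistant fisheye: a pixel r from the principal point sees the ray r / f radians off the axis. A picture is of the moment at which its call begins. There is no depth.
- env.close_job(): hands the job in, once; it reports no verdict.
The state is a dict: "time_s": time; "q": joint angles; "qvel": joint speeds; "joint_efforts": joint torques, N m; "position": TCP position; "tool_rot": TCP orientation; "ft_force": force on the tool from outside, world axes, zero at the start; "wrist_torque": the same for the moment, N m; "grip_width": finger opening in m.
Only numpy, scipy, OpenCV 4.12 (cv2) and the standard library are available. Lean on these libraries where they do the work, as an engineer would, in place of code of your own. Each camera call takes 0.05 s, during which the arm holds its last target.

### The job

Clamp the window cover of the imaging chamber by turning its four bar knobs clockwise in crisscross order, always doing the opposite knob next, in two passes: first turn each one until you feel it bite on the cover and about 20 degrees on, then, when all four are snug, go round crisscross again and bring each to about 60 degrees past its bite. Feel for the bite, do not overtighten or the window cracks, and leave the things around the chamber alone.

Things in the scene. Friction and masses are not known exactly. Their poses are not given: they have to be found in the camera images.
- chamber: Round aluminium imaging chamber, 224 mm across, 45 mm high, fixed to the bench. Origin: centre of its underside; z up. Its x axis points at one of the cover's two ears, each between two small uprights. Four knobs stand on a bolt circle of 70 mm radius about its centre, at 45, 135, 225 and 315 degrees from its x axis, neighbours 99 mm apart, opposite ones 140 mm apart.
- cover: Loose round steel cover with a glass window, 180 mm across, 8 mm thick, lying on the chamber's rubber gasket under the four knobs. Origin: centre of its underside, about 49 mm above the bench (the gasket's height is only true to 0.35 mm). Two small ears on its rim.
- knob_1: Black bar knob at 45 degrees; opposite knob_3. All four are alike. Origin: on its vertical turning axis, mid bar, 84 mm above the bench. Bar 46 mm long along the knob's x, 10 mm thick along its y, 28 mm high (70 to 98 mm above the bench). Below the bar, up to 69 mm above the bench, a steel collar 36 mm across round the axis, over the cover.
- knob_2: Bar knob at 135 degrees, like knob_1; opposite knob_4. About all knobs: clockwise from above tightens; the knob keeps its height and drives its sprung collar down on the cover, 1.27 mm a radian. They stay where they are left and can be turned back.
- knob_3: Bar knob at 225 degrees, like knob_1; opposite knob_1. About all knobs: they start loose, with an unknown free play of 0.03 to 1.4 rad in which only a drag of 0.03 N m is felt (0.01 once stopped); then the collar bites: clamping force grows by 33 N a radian and turning moment by about 0.008 N m per newton (a quarter more or less).
- knob_4: Bar knob at 315 degrees, like knob_1; opposite knob_2. About all knobs: the first pass should end about 20 degrees past the bite (about 10 N on the cover); finished is 60 degrees past the bite (about 33 N); beyond 90 degrees the window may crack.
- oil_bottle: Bystander: small amber oil bottle, 34 mm across, 62 mm high, standing on the bench. Origin: centre of its underside.
- objective: Bystander: steel microscope objective, 34 mm across, 52 mm high, standing on the bench. Origin: centre of its underside.
- slide_tray: Bystander: grey slide tray, 90 x 70 mm, 22 mm high, on the bench. Origin: centre of its underside.
Not all that is in view belongs to the job. Of the things that look like the cover, the smallest one is meant.

How it is judged:
By the outcome, as a careful person would: the job done as asked, in the order asked, and still so for the second after the job is handed in, with the robot touching nothing.
It also fails if it takes over 72 s, if anything falls off the work surface, if the arm or the gripper's body presses on something with over 40 N, if the wrist force passes 120 N, or if a joint passes its speed limit or range.

## Working session

There is one attempt and no reset: what is moved stays moved. The work goes in short steps, Python scripts to look and compute and a tool call to move; the robot and the scene stay as the last step left them, time stands still between calls to the robot, and variables do not carry over. Pictures are saved under pics/ and viewed, and the job is handed in when it is done.

Besides the shell and the picture viewer there is one more tool, called after "Emit:" as name(argument=value, ...), one argument or row to a line, values as JSON. jog_arm: Moves the arm, as the interface text tells. Its arguments: {"type":"object","properties":{"dr":{"type":"array","items":{"type":"array","items":{"type":"number"}}},"slide":{"type":"array","items":{"type":"array","items":{"type":"number"}}},"gripper":{"type":"array","items":{"type":"number"}},"force":{"type":"number"}},"required":["dr","slide","gripper"]}

```bash
ls; mkdir -p pics
python3 - <<'E'
from rig import observe, viewer, env
import cv2
for n in ("scene","top","wrist"):
    d=viewer.get_image(n); cv2.imwrite(f"pics/{n}0.png",d["pixels"])
    print(n,d["camera_matrix"],d["R"],d["t"])
print(observe(), env.tcp_to_tips)
E
```

```text
pics
scene [[410.65467201   0.         281.69885062]
 [  0.         410.65467201 208.09376294]
 [  0.           0.           1.        ]] [[-0.61988303  0.78449819  0.01753874]
 [ 0.49895494  0.41131044 -0.76280252]
 [-0.60563107 -0.4640973  -0.64639361]] [ 0.29965573 -0.19927928  1.3197279 ]
top [[459.3381585    0.         280.41832956]
 [  0.         459.3381585  208.88586007]
 [  0.           0.           1.        ]] [[ 9.09373110e-04 -9.99622144e-01  2.74725836e-02]
 [-9.92982536e-01 -4.15149512e-03 -1.18188186e-01]
 [ 1.18257580e-01 -2.71723186e-02 -9.92611107e-01]] [0.02587478 0.55022716 0.99672084]
wrist [[325.1922621    0.         282.85091579]
 [  0.         325.1922621  214.58722449]
 [  0.           0.           1.        ]] [[ 0.23074175  0.97301365 -0.00163951]
 [ 0.92216088 -0.21814423  0.31942511]
 [ 0.31044735 -0.0752166  -0.9476101 ]] [-0.54944589 -0.04260179  0.38113001]
{'time_s': 0.15, 'q': array([ 6.42678557e+01,  2.18330667e+01,  7.43705468e+01, -4.18394943e-04,
        8.38584204e+01, -1.23365553e+01]), 'qvel': array([-0.09686496, -0.09416984, -0.1961102 , -0.04377251,  0.0100127 ,
        0.00576195]), 'joint_efforts': array([ 2.24021838e-03, -4.48632431e+01, -2.31344622e+01, -2.10131093e-04,
        3.83373059e-03, -2.62918024e-05]), 'position': array([0.12734254, 0.53484941, 0.24186967]), 'tool_rot': array([[ 2.31672003e-01,  9.72793847e-01, -4.63527654e-04],
       [ 9.72793380e-01, -2.31672359e-01, -9.78480957e-04],
       [-1.05924680e-03, -2.24229989e-04, -9.99999414e-01]]), 'ft_force': array([0.61532075, 0.07378567, 0.26324055]), 'wrist_torque': array([ 0.0454643 , -0.03527585, -0.00820322]), 'grip_width': 0.0855541680406551} 0.011
```

View pics/scene0.png

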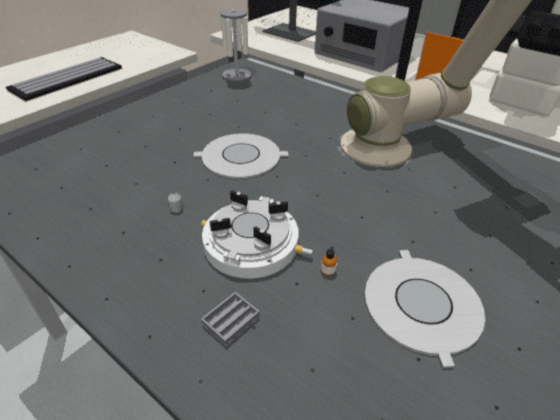

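View pics/top0.png

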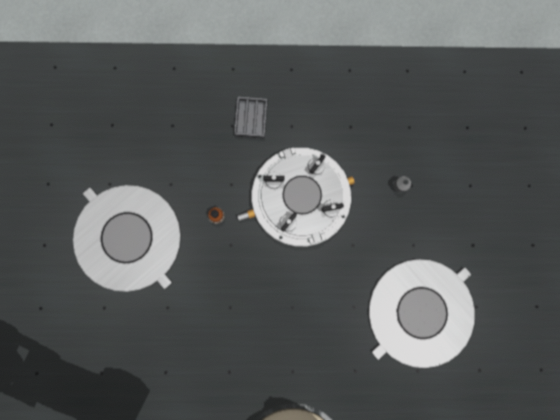

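View pics/wrist0.png

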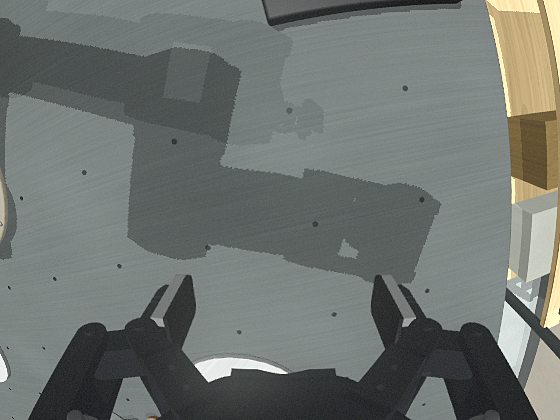

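Cover-like things in the top view are the left disc at (127,238), the right disc at (422,313), and the one under the knobs at (302,195). The middle one is the smallest and has the four knobs on it, so it fits the description. I'll confirm with an enlarged crop and measure.

Run:
```python
import cv2
a=cv2.imread("pics/top0.png")[135:255,235:370]
cv2.imwrite("pics/topcrop.png",cv2.resize(a,None,fx=5,fy=5,interpolation=cv2.INTER_CUBIC)[:600,:800])
a=cv2.imread("pics/scene0.png")[180:280,190:320]
cv2.imwrite("pics/scenecrop.png",cv2.resize(a,None,fx=6,fy=6,interpolation=cv2.INTER_CUBIC))
```

```text
(no output)
```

View pics/topcrop.png

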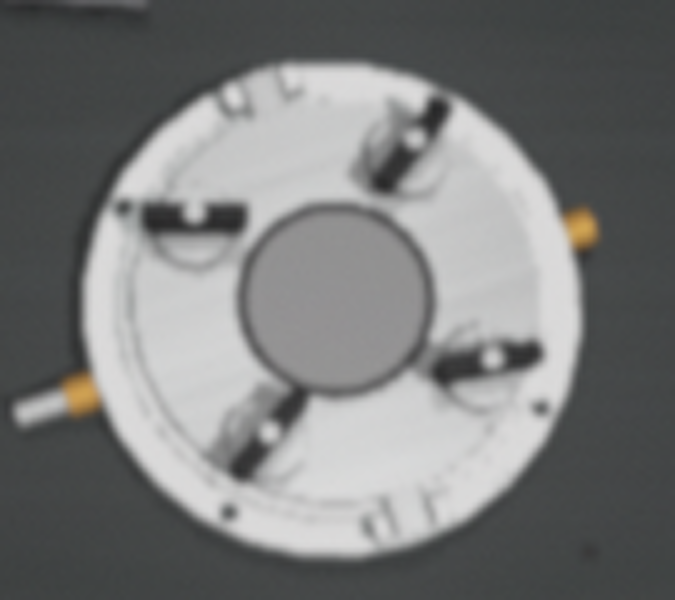

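View pics/scenecrop.png

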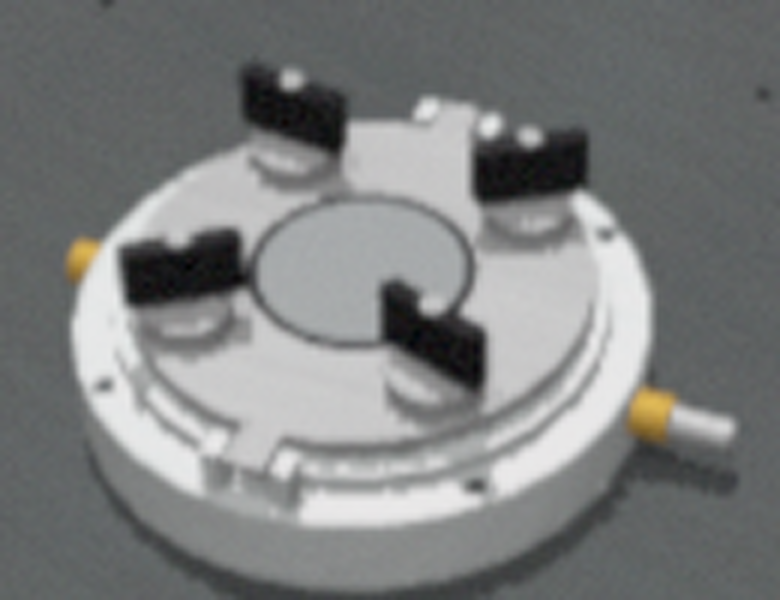

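The crop confirms it: the middle disc sits on the white chamber under four black bars. Bar-top pegs are at about (318,163), (274,177), (289,221) and (334,207) px, and the ears are at (287,153) and (314,240). Now the knob positions.

```bash
cat > h.py <<'E'
import numpy as np, cv2
from rig import observe, viewer, env
def back(d,uv,z):
    K,R,t=map(np.array,(d["camera_matrix"],d["R"],d["t"]))
    r=R.T@np.linalg.inv(K)@np.array([*uv,1.]); c=-R.T@t
    return c+r*(z-c[2])/r[2]
E
python3 - <<'E'
from h import *
import itertools
d=dict(camera_matrix=[[459.3381585,0,280.41832956],[0,459.3381585,208.88586007],[0,0,1]],
R=[[9.09373110e-04,-9.99622144e-01,2.74725836e-02],[-9.92982536e-01,-4.15149512e-03,-1.18188186e-01],[1.18257580e-01,-2.71723186e-02,-9.92611107e-01]],t=[0.02587478,0.55022716,0.99672084])
px=lambda c:((c[0]+.5)/5-.5+235,(c[1]+.5)/5-.5+135)
dots=dict(A=(414,138),B=(196,212),C=(268,432),D=(493,358))
ends=dict(A=((380,185),(442,105)),B=((143,217),(245,217)),C=((237,472),(303,393)),D=((435,372),(541,352)))
P={k:back(d,px(v),.098)[:2] for k,v in dots.items()}
for k in P:
    e=[back(d,px(q),.094)[:2] for q in ends[k]]; v=e[1]-e[0]
    print(k,P[k].round(4),'barlen',np.linalg.norm(v).round(4),'ang',np.degrees(np.arctan2(v[1],v[0])).round(1)%180,'mid',((e[0]+e[1])/2).round(4))
for a,b in ("AB","BC","CD","DA","AC","BD"): print(a,b,np.linalg.norm(P[a]-P[b]).round(4))
c=sum(P.values())/4; print('centre',c)
ph=[np.degrees(np.arctan2(*(P[k]-c)[::-1])) for k in "ABCD"]; print(ph)
a0=np.mean([(p-90*i)%360 if True else 0 for p,i in zip(ph,range(4))]); print(a0)
for i,k in enumerate("ABCD"):
    a=np.radians(a0+90*i); print(k,c+.07*np.array([np.cos(a),np.sin(a)]))
print('win',back(d,px((337,299)),.057))
o=observe(); R=o["tool_rot"]; print('tool x yaw',np.degrees(np.arctan2(R[1,0],R[0,0])))
E
```

```text
A [ 0.6426 -0.0495] barlen 0.0441 ang 142.5 mid [ 0.6405 -0.0487]
B [0.6101 0.0431] barlen 0.0433 ang 90.3 mid [0.6087 0.0439]
C [0.5169 0.0128] barlen 0.0434 ang 140.2 mid [0.5171 0.0117]
D [ 0.5485 -0.082 ] barlen 0.0459 ang 100.9 mid [ 0.5473 -0.0805]
A B 0.0982
B C 0.098
C D 0.0999
D A 0.0996
A C 0.1403
B D 0.1395
centre [ 0.5795324  -0.01891046]
[np.float64(-25.86785539757585), np.float64(63.75867862364976), np.float64(153.1673862170637), np.float64(-116.19190862912986)]
333.716575203502
A [ 0.64229542 -0.04990729]
B [0.61052923 0.04385256]
C [0.51676938 0.01208636]
D [ 0.54853557 -0.08167348]
win [ 0.57946398 -0.01945606  0.057     ]
tool x yaw 76.6044627600452
```

```bash
cat >> h.py <<'E'
KN=dict(A=(.6424,-.0497),B=(.6103,.0435),C=(.5168,.0124),D=(.5485,-.0818))
def psi(o):
    R=o["tool_rot"]; return np.degrees(np.arctan2(R[1,0],R[0,0]))
def go(x,y,z,p):
    o=observe(); d=np.array([x,y,z])-o["position"]; a=np.radians(p); rz=np.radians(psi(o)-p)
    T=np.array([[np.cos(a),np.sin(a),0],[np.sin(a),-np.cos(a),0],[0,0,-1]])  # columns
    print("t",o["time_s"],"rz",rz.round(4),"slide after rot",(T.T@d).round(4),"len",np.linalg.norm(d).round(3))
def st(p0=None):
    o=observe(); print("t",round(o["time_s"],2),"pos",o["position"].round(4),"psi",psi(o).round(2),"q6",o["q"][5].round(1),"F",o["ft_force"].round(2),"M",o["wrist_torque"].round(4),"w",o["grip_width"].round(4))
E
python3 -c "
from h import *
go(*KN['A'],.14,52.5)"
```

```text
t 0.15 rz 0.4207 slide after rot [-0.1502  0.7645  0.1019] len 0.786
```

Emit:
jog_arm(
  dr=[
    [0, 0, 0.14],
    [0, 0, 0.14],
    [0, 0, 0.14],
    [0, 0, 0],
    [0, 0, 0],
    [0, 0, 0],
    [0, 0, 0],
    [0, 0, 0],
    [0, 0, 0],
    [0, 0, 0],
  ],
  slide=[
    [0, 0, 0],
    [0, 0, 0],
    [0, 0, 0],
    [-0.009, 0.045, 0.006],
    [-0.009, 0.045, 0.006],
    [-0.009, 0.045, 0.006],
    [-0.009, 0.045, 0.006],
    [-0.009, 0.045, 0.006],
    [-0.009, 0.045, 0.006],
    [-0.009, 0.045, 0.006],
  ],
  gripper=[-0.3, -0.3, -0.3, -0.3, -0.3, -0.3, -0.3, -0.3, -0.3, -0.3],
  force=30,
)

```text
time_s: 1.15
position: [0.34, 0.2918, 0.2001]
tool_rot: [[0.608, 0.794, 0.0], [0.794, -0.608, 0.0], [0.0, 0.0, -1.0]]
ft_force: [0.7, 0.9, 1.0]
grip_width: 0.0297
```

```bash
python3 -c "
from h import *
st(); go(*KN['A'],.14,52.5)"
```

```text
Traceback (most recent call last):
  File "h.py", line 15, in st
    o=observe(); print("t",round(o["time_s"],2),"pos",o["position"].round(4),"psi",psi(o).round(2),"q6",o["q"][5].round(1),"F",o["ft_force"].round(2),"M",o["wrist_torque"].round(4),"w",o["grip_width"].round(4))
                                                                                                                                                                                         ^^^^^^^^^^^^^^^^^^^^^
AttributeError: 'float' object has no attribute 'round'
```

Emit:
jog_arm(
  dr=[
    [0, 0, 0],
    [0, 0, 0],
    [0, 0, 0],
    [0, 0, 0],
    [0, 0, 0],
    [0, 0, 0],
    [0, 0, 0],
    [0, 0, 0],
    [0, 0, 0],
    [0, 0, 0],
  ],
  slide=[
    [-0.009, 0.045, 0.006],
    [-0.009, 0.045, 0.006],
    [-0.009, 0.045, 0.006],
    [-0.009, 0.045, 0.006],
    [-0.009, 0.045, 0.006],
    [-0.009, 0.045, 0.006],
    [-0.009, 0.045, 0.006],
    [-0.009, 0.045, 0.006],
    [-0.009, 0.045, 0.006],
    [-0.006, 0.044, 0.006],
  ],
  gripper=[-0.3, -0.3, -0.3, -0.3, -0.3, -0.3, -0.3, -0.3, -0.3, -0.3],
)

```text
time_s: 2.15
position: [0.6435, -0.0506, 0.1397]
tool_rot: [[0.609, 0.793, -0.001], [0.793, -0.609, 0.0], [-0.0, -0.001, -1.0]]
ft_force: [-0.1, 0.4, 0.4]
grip_width: 0.0298
```

```bash
sed -i 's/o\["grip_width"\].round(4)/round(o["grip_width"],4)/' h.py; python3 -c "
from h import *
d=viewer.get_image('wrist'); cv2.imwrite('pics/w1.png',d['pixels'])
st(); go(*KN['A'],.084,52.5)"
```

```text
t 2.2 pos [ 0.6467 -0.0555  0.138 ] psi 52.3 q6 -67.6 F [-3.33 -4.47 -1.4 ] M [-0.1215  0.1073  0.0193] w 0.03
t 2.2 rz -0.0034 slide after rot [ 0.0019 -0.0069  0.054 ] len 0.054
```

View pics/w1.png

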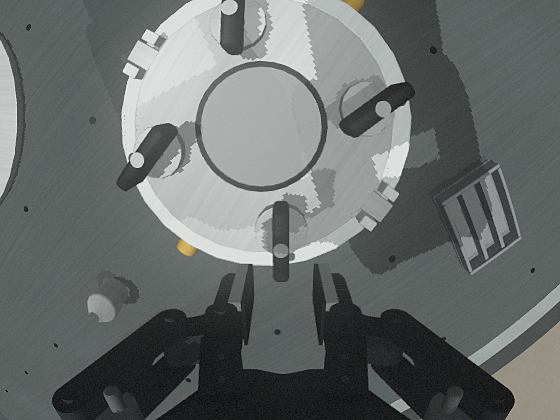

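```bash
cat >> h.py <<'E'
def backf(d,uv,z):
    K,R,t=map(np.array,(d["camera_matrix"],d["R"],d["t"]))
    v=(np.array(uv)-K[:2,2])/K[0,0]; th=np.linalg.norm(v)
    r=R.T@np.array([*(np.sin(th)*v/max(th,1e-9)),np.cos(th)]); c=-R.T@t
    return c+r*(z-c[2])/r[2]
E
python3 -c "
from h import *
d=viewer.get_image('wrist'); cv2.imwrite('pics/w2.png',d['pixels'])
import pickle; pickle.dump(d,open('w2.pkl','wb'))
st(); print(observe()['q'].round(1)); go(*KN['A'],.084,52.5)"
```

```text
t 2.25 pos [ 0.6447 -0.0529  0.1381] psi 52.31 q6 -67.4 F [-0.17  0.11 -0.33] M [-0.0032  0.0698  0.0672] w 0.0299
[-15.1  36.2  66.7  -0.   77.1 -67.4]
t 2.25 rz -0.0034 slide after rot [ 0.0011 -0.0037  0.0541] len 0.054
```

View pics/w2.png

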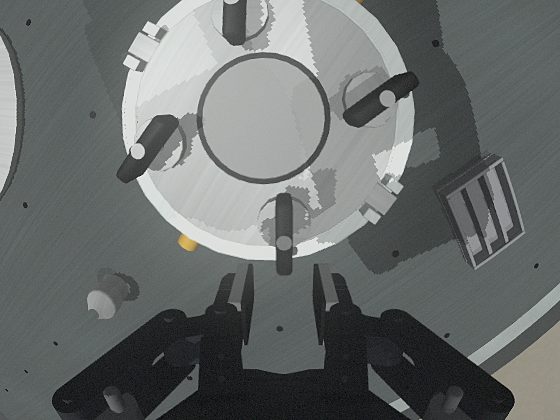

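```bash
python3 -c "
from h import *
import pickle; d=pickle.load(open('w2.pkl','rb'))
for n,p in dict(A=(284,242),C=(235,5),B=(139,152),D=(388,98)).items(): print(n,backf(d,p,.098).round(4),KN.get(n))
for n,e in dict(A=((283,200),(284,268)),B=((124,174),(165,123)),D=((350,120),(413,82)),C=((235,-16),(235,40))).items():
  a,b=[backf(d,q,.096) for q in e]; v=b-a; print(n,np.degrees(np.arctan2(v[1],v[0]))%180, np.linalg.norm(v), (a+b)[:2]/2)
"
```

```text
A [ 0.6416 -0.0505  0.098 ] (0.6424, -0.0497)
C [0.5211 0.01   0.098 ] (0.5168, 0.0124)
B [ 0.5486 -0.0825  0.098 ] (0.6103, 0.0435)
D [0.6102 0.044  0.098 ] (0.5485, -0.0818)
A 143.17859376280384 0.04264506914196345 [ 0.63884326 -0.04870591]
B 96.50398382700483 0.04023562679829715 [ 0.54885858 -0.08012206]
D 85.82512604553472 0.042734147800340225 [0.6096958  0.04115876]
C 143.06948795193873 0.03312691428270692 [0.52333967 0.00791805]
```

Emit:
jog_arm(
  dr=[
    [0, 0, 0],
    [0, 0, 0],
    [0, 0, 0],
    [0, 0, 0],
    [0, 0, 0],
    [0, 0, 0],
    [0, 0, 0],
    [0, 0, 0],
    [0, 0, 0],
    [0, 0, 0],
  ],
  slide=[
    [0, 0, 0.014],
    [0, 0, 0.014],
    [0, 0, 0.014],
    [0, 0, 0.014],
    [0, 0, 0],
    [0, 0, 0],
    [0, 0, 0],
    [0, 0, 0],
    [0, 0, 0],
    [0, 0, 0],
  ],
  gripper=[-0.3, -0.3, -0.3, -0.3, -0.3, -0.3, -1, -1, -1, -1],
  force=30,
)

```text
time_s: 3.25
position: [0.6415, -0.0506, 0.0853]
tool_rot: [[0.609, 0.793, -0.002], [0.793, -0.609, -0.003], [-0.004, 0.0, -1.0]]
ft_force: [-9.6, -8.8, 4.6]
grip_width: 0.0093
```

```bash
python3 -c "
from h import *
st()"
```

```text
t 3.25 pos [ 0.6415 -0.0506  0.0853] psi 52.51 q6 -67.4 F [-9.57 -8.8   4.57] M [-1.3411  1.3219  0.0809] w 0.0093
```

Emit:
jog_arm(
  dr=[
    [0, 0, 0],
    [0, 0, 0],
    [0, 0, 0.05],
    [0, 0, 0.05],
    [0, 0, 0.05],
    [0, 0, 0.03],
    [0, 0, 0.02],
    [0, 0, 0],
    [0, 0, 0],
    [0, 0, 0],
  ],
  slide=[
    [-0.0012, 0, 0],
    [0, 0, 0],
    [0, 0, 0],
    [0, 0, 0],
    [0, 0, 0],
    [0, 0, 0],
    [0, 0, 0],
    [0, 0, 0],
    [0, 0, 0],
    [0, 0, 0],
  ],
  gripper=[-1, -1, -1, -1, -1, -1, -1, -1, -1, -1],
)

```text
time_s: 4.25
position: [0.6414, -0.0507, 0.0853]
tool_rot: [[0.754, 0.657, -0.001], [0.657, -0.754, -0.002], [-0.002, 0.001, -1.0]]
ft_force: [-5.7, -5.9, 4.2]
grip_width: 0.0096
```

```bash
python3 -c "
from h import *
st()"
```

```text
t 4.25 pos [ 0.6414 -0.0507  0.0853] psi 41.06 q6 -56.0 F [-5.69 -5.93  4.2 ] M [-0.7839  0.8611  0.0183] w 0.0096
```

Emit:
jog_arm(
  dr=[
    [0, 0, 0.03],
    [0, 0, 0.05],
    [0, 0, 0.05],
    [0, 0, 0.05],
    [0, 0, 0.03],
    [0, 0, 0.03],
    [0, 0, 0.01],
    [0, 0, 0],
    [0, 0, 0],
    [0, 0, 0],
  ],
  slide=[
    [-0.0015, 0, 0],
    [0, 0, 0],
    [0, 0, 0],
    [0, 0, 0],
    [0, 0, 0],
    [0, 0, 0],
    [0, 0, 0],
    [0, 0, 0],
    [0, 0, 0],
    [0, 0, 0],
  ],
  gripper=[-1, -1, -1, -1, -1, -1, -1, -1, -1, -1],
)

```text
time_s: 5.25
position: [0.6413, -0.0508, 0.0853]
tool_rot: [[0.893, 0.45, 0.002], [0.45, -0.893, -0.001], [0.002, 0.001, -1.0]]
ft_force: [-0.4, -0.5, 4.7]
grip_width: 0.0093
```

```bash
python3 -c "
from h import *
st()"
```

```text
t 5.25 pos [ 0.6413 -0.0508  0.0853] psi 26.77 q6 -41.8 F [-0.42 -0.46  4.73] M [-0.2131  0.0841 -0.0699] w 0.0093
```

```bash
sed -i 's/"w",round/"e6",o["joint_efforts"][3:].round(4),"qv6",o["qvel"][5].round(2),"w",round/' h.py; python3 -c "
from h import *
st()
viewer.get_image('top'); st()
viewer.get_image('top'); st()"
```

```text
t 5.25 pos [ 0.6413 -0.0508  0.0853] psi 26.77 q6 -41.8 F [-0.42 -0.46  4.73] M [-0.2131  0.0841 -0.0699] e6 [ 0.3443 -0.0442 -0.0296] qv6 0.12 w 0.0093
t 5.3 pos [ 0.6413 -0.0508  0.0853] psi 26.76 q6 -41.8 F [-1.05 -1.13  5.77] M [-0.1968  0.1093 -0.006 ] e6 [ 0.3448 -0.0443 -0.0299] qv6 0.03 w 0.0095
t 5.35 pos [ 0.6413 -0.0509  0.0853] psi 26.76 q6 -41.8 F [-0.65 -1.65  5.62] M [-0.2483  0.0499  0.008 ] e6 [ 0.3444 -0.0441 -0.03  ] qv6 -0.11 w 0.0094
```

Emit:
jog_arm(
  dr=[
    [0, 0, 0.025],
    [0, 0, 0.025],
    [0, 0, 0.025],
    [0, 0, 0.025],
    [0, 0, 0.025],
    [0, 0, 0.025],
    [0, 0, 0.025],
    [0, 0, 0.025],
    [0, 0, 0.025],
    [0, 0, 0.025],
  ],
  slide=[
    [0, 0, 0],
    [0, 0, 0],
    [0, 0, 0],
    [0, 0, 0],
    [0, 0, 0],
    [0, 0, 0],
    [0, 0, 0],
    [0, 0, 0],
    [0, 0, 0],
    [0, 0, 0],
  ],
  gripper=[-1, -1, -1, -1, -1, -1, -1, -1, -1, -1],
)

```text
time_s: 6.35
position: [0.6412, -0.0509, 0.0853]
tool_rot: [[0.977, 0.215, 0.002], [0.215, -0.977, -0.001], [0.002, 0.001, -1.0]]
ft_force: [-0.0, -2.3, 6.2]
grip_width: 0.0096
```

```bash
python3 -c "
from h import *
st()
viewer.get_image('top'); st()
viewer.get_image('top'); st()"
```

```text
t 6.35 pos [ 0.6412 -0.0509  0.0853] psi 12.39 q6 -27.4 F [-0.01 -2.28  6.18] M [-0.334   0.1036  0.0472] e6 [ 0.4422 -0.1235 -0.2991] qv6 14.29 w 0.0096
t 6.4 pos [ 0.6412 -0.0509  0.0852] psi 12.31 q6 -27.4 F [-0.76 -1.82  5.95] M [-0.2634  0.1026 -0.0231] e6 [ 0.4224 -0.1196 -0.0682] qv6 -2.43 w 0.0093
t 6.45 pos [ 0.6412 -0.0509  0.0853] psi 12.4 q6 -27.5 F [-1.38 -1.02  5.48] M [-0.3202  0.1358  0.0131] e6 [ 0.4135 -0.1203  0.1869] qv6 -1.14 w 0.009
```

Emit:
jog_arm(
  dr=[
    [0, 0, 0.04],
    [0, 0, 0.05],
    [0, 0, 0.05],
    [0, 0, 0.05],
    [0, 0, 0.03],
    [0, 0, 0.02],
    [0, 0, 0.01],
    [0, 0, 0],
    [0, 0, 0],
    [0, 0, 0],
  ],
  slide=[
    [0, 0, 0],
    [0, 0, 0],
    [0, 0, 0],
    [0, 0, 0],
    [0, 0, 0],
    [0, 0, 0],
    [0, 0, 0],
    [0, 0, 0],
    [0, 0, 0],
    [0, 0, 0],
  ],
  gripper=[-1, -1, -1, -1, -1, -1, -1, -1, -1, -1],
)

```text
time_s: 7.45
position: [0.6411, -0.0508, 0.0853]
tool_rot: [[0.999, -0.033, 0.002], [-0.033, -0.999, -0.001], [0.002, 0.001, -1.0]]
ft_force: [-1.5, -2.1, 6.7]
grip_width: 0.0092
```

```bash
python3 -c "
from h import *
st()
viewer.get_image('top'); st()
viewer.get_image('top'); st()"
```

```text
t 7.45 pos [ 0.6411 -0.0508  0.0853] psi -1.88 q6 -13.2 F [-1.47 -2.07  6.68] M [-0.2967  0.2262 -0.0149] e6 [ 0.4718 -0.2167 -0.0127] qv6 -0.01 w 0.0092
t 7.5 pos [ 0.6411 -0.0509  0.0853] psi -1.88 q6 -13.2 F [-1.37 -2.49  6.27] M [-0.2904  0.2069 -0.0039] e6 [ 0.4717 -0.2166 -0.0129] qv6 -0.1 w 0.0093
t 7.55 pos [ 0.6412 -0.0509  0.0853] psi -1.88 q6 -13.2 F [-1.31 -1.68  6.79] M [-3.534e-01  2.502e-01 -2.000e-04] e6 [ 0.4716 -0.2166 -0.0129] qv6 -0.1 w 0.009
```

Emit:
jog_arm(
  dr=[
    [0, 0, 0.04],
    [0, 0, 0.05],
    [0, 0, 0.05],
    [0, 0, 0.05],
    [0, 0, 0.03],
    [0, 0, 0.02],
    [0, 0, 0.01],
    [0, 0, 0],
    [0, 0, 0],
    [0, 0, 0],
  ],
  slide=[
    [0, 0, 0],
    [0, 0, 0],
    [0, 0, 0],
    [0, 0, 0],
    [0, 0, 0],
    [0, 0, 0],
    [0, 0, 0],
    [0, 0, 0],
    [0, 0, 0],
    [0, 0, 0],
  ],
  gripper=[-1, -1, -1, -1, -1, -1, -1, -1, -1, -1],
)

```text
time_s: 8.55
position: [0.6411, -0.0509, 0.0853]
tool_rot: [[0.96, -0.279, 0.001], [-0.279, -0.96, -0.001], [0.002, 0.0, -1.0]]
ft_force: [-1.1, -1.0, 6.4]
grip_width: 0.0095
```

```bash
python3 -c "
from h import *
st()"
```

```text
t 8.55 pos [ 0.6411 -0.0509  0.0853] psi -16.2 q6 1.1 F [-1.07 -1.04  6.4 ] M [-0.3389  0.2991  0.0486] e6 [ 0.5213 -0.3297  0.0225] qv6 0.03 w 0.0095
```

Emit:
jog_arm(
  dr=[
    [0, 0, 0.04],
    [0, 0, 0.04],
    [0, 0, 0.02],
    [0, 0, 0.02],
    [0, 0, 0.02],
    [0, 0, 0.01],
    [0, 0, 0],
    [0, 0, 0],
    [0, 0, 0],
    [0, 0, 0],
  ],
  slide=[
    [0, 0, 0],
    [0, 0, 0],
    [0, 0, 0],
    [0, 0, 0],
    [0, 0, 0],
    [0, 0, 0],
    [0, 0, 0],
    [0, 0, 0],
    [0, 0, 0],
    [0, 0, 0],
  ],
  gripper=[-1, -1, -1, -1, -1, -1, -1, -1, -1, -1],
)

```text
time_s: 9.55
position: [0.641, -0.0509, 0.0854]
tool_rot: [[0.908, -0.419, 0.001], [-0.419, -0.908, -0.001], [0.002, 0.0, -1.0]]
ft_force: [-2.3, -1.1, 6.3]
grip_width: 0.0091
```

```bash
python3 -c "
from h import *
st()
viewer.get_image('top'); st()"
```

```text
t 9.55 pos [ 0.641  -0.0509  0.0854] psi -24.79 q6 9.7 F [-2.25 -1.11  6.29] M [-0.2211  0.3614  0.0467] e6 [ 0.5432 -0.4009  0.0487] qv6 0.01 w 0.0091
t 9.6 pos [ 0.641  -0.0509  0.0853] psi -24.79 q6 9.7 F [-2.15 -1.53  5.85] M [-0.2796  0.3669  0.0164] e6 [ 0.5431 -0.4008  0.0487] qv6 -0.05 w 0.0094
```

Emit:
jog_arm(
  dr=[
    [0, 0, 0.03],
    [0, 0, 0.02],
    [0, 0, 0],
    [0, 0, 0],
    [0, 0, 0],
    [0, 0, 0],
    [0, 0, 0],
    [0, 0, -0.1],
    [0, 0, -0.14],
    [0, 0, -0.14],
  ],
  slide=[
    [0, 0, 0],
    [0, 0, 0],
    [0, 0, 0],
    [0, 0, 0],
    [0, 0, 0],
    [0, 0, -0.015],
    [0, 0, -0.02],
    [0, 0, -0.01],
    [0, 0, 0],
    [0, 0, 0],
  ],
  gripper=[-1, -1, -1, -0.5, -0.3, -0.3, -0.3, -0.3, -0.3, -0.3],
)

```text
time_s: 10.6
position: [0.6408, -0.0504, 0.1294]
tool_rot: [[0.995, -0.097, 0.0], [-0.097, -0.995, 0.0], [0.0, -0.0, -1.0]]
ft_force: [-0.0, -0.2, -0.4]
grip_width: 0.03
```

```bash
cat >> h.py <<'E'
def plan(x,y,z,p,n=10):
    "n rows, turn and slide evenly; slide along axes before the row's turn"
    o=observe(); d=(np.array([x,y,z])-o["position"])/n; r=np.radians(psi(o)-p)/n
    print("t",o["time_s"],"rz/row",r.round(4))
    a=np.radians(psi(o)); out=[]
    for i in range(n):
        b=a-i*r; T=np.array([[np.cos(b),np.sin(b),0],[np.sin(b),-np.cos(b),0],[0,0,-1]])
        out.append((T.T@d).round(4).tolist())
    print(out)
E
python3 -c "
from h import *
st(); plan(.5155,.0110,.125,51)"
```

```text
t 10.6 pos [ 0.6408 -0.0504  0.1294] psi -5.56 q6 -9.5 F [-0.02 -0.17 -0.39] M [ 0.0374 -0.0261  0.0443] e6 [1.3000e-03 6.0000e-03 1.8865e+00] qv6 -79.71 w 0.03
t 10.6 rz/row -0.0987
[[-0.0131, -0.0049, 0.0004], [-0.0125, -0.0062, 0.0004], [-0.0119, -0.0074, 0.0004], [-0.0111, -0.0085, 0.0004], [-0.0102, -0.0095, 0.0004], [-0.0092, -0.0105, 0.0004], [-0.0081, -0.0114, 0.0004], [-0.0069, -0.0121, 0.0004], [-0.0057, -0.0127, 0.0004], [-0.0044, -0.0132, 0.0004]]
```

Emit:
jog_arm(
  dr=[
    [0, 0, 0],
    [0, 0, 0],
    [0, 0, 0],
    [0, 0, -0.142],
    [0, 0, -0.142],
    [0, 0, -0.142],
    [0, 0, -0.142],
    [0, 0, -0.142],
    [0, 0, -0.142],
    [0, 0, -0.142],
  ],
  slide=[
    [-0.0436, -0.0161, 0],
    [-0.0436, -0.0161, 0],
    [-0.0437, -0.016, 0],
    [0, 0, 0],
    [0, 0, 0],
    [0, 0, 0],
    [0, 0, 0],
    [0, 0, 0],
    [0, 0, 0],
    [0, 0, 0],
  ],
  gripper=[-0.3, -0.3, -0.3, -0.3, -0.3, -0.3, -0.3, -0.3, -0.3, -0.3],
)

```text
time_s: 11.6
position: [0.5155, 0.0109, 0.1291]
tool_rot: [[0.624, 0.781, -0.0], [0.781, -0.624, 0.0], [0.0, -0.0, -1.0]]
ft_force: [-0.7, -0.4, -0.5]
grip_width: 0.0299
```

```bash
python3 -c "
from h import *
d=viewer.get_image('wrist'); cv2.imwrite('pics/w3.png',d['pixels'])
import pickle; pickle.dump(d,open('w3.pkl','wb'))
st(); go(.5155,.0110,.084,51)"
```

```text
t 11.65 pos [0.5154 0.0109 0.1291] psi 51.79 q6 -63.8 F [ 0.94 -0.13 -0.54] M [-0.0384  0.0208  0.0036] e6 [5.000e-04 2.500e-03 5.851e-01] qv6 16.63 w 0.0296
t 11.65 rz 0.0139 slide after rot [ 0.0001 -0.      0.0451] len 0.045
```

View pics/w3.png

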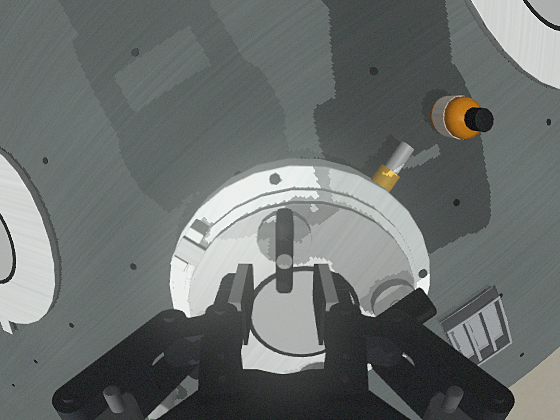

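```bash
python3 -c "
from h import *
import pickle; d=pickle.load(open('w3.pkl','rb'))
print(backf(d,(285,261),.098))
a,b=[backf(d,q,.096) for q in ((285.5,212),(285,288))]; v=b-a; print(np.degrees(np.arctan2(v[1],v[0]))%180)
"
```

```text
[0.51676964 0.01166473 0.098     ]
141.27456313895212
```

Emit:
jog_arm(
  dr=[
    [0, 0, 0],
    [0, 0, 0],
    [0, 0, 0],
    [0, 0, 0],
    [0, 0, 0],
    [0, 0, 0],
    [0, 0, 0],
    [0, 0, 0],
    [0, 0, 0],
    [0, 0, 0],
  ],
  slide=[
    [0.0007, 0, 0.015],
    [0, 0, 0.015],
    [0, 0, 0.015],
    [0, 0, 0],
    [0, 0, 0],
    [0, 0, 0],
    [0, 0, 0],
    [0, 0, 0],
    [0, 0, 0],
    [0, 0, 0],
  ],
  gripper=[-0.3, -0.3, -0.3, -0.3, -1, -1, -1, -1, -1, -1],
)

```text
time_s: 12.65
position: [0.5162, 0.0112, 0.0849]
tool_rot: [[0.629, 0.778, 0.001], [0.778, -0.629, -0.0], [0.0, 0.001, -1.0]]
ft_force: [-2.1, -0.9, 7.1]
grip_width: 0.0093
```

```bash
python3 -c "
from h import *
st()"
```

```text
t 12.65 pos [0.5162 0.0112 0.0849] psi 51.04 q6 -63.0 F [-2.07 -0.93  7.13] M [-0.0713  0.2097  0.0207] e6 [ 0.1238 -0.3384 -0.0262] qv6 -0.09 w 0.0093
```

Emit:
jog_arm(
  dr=[
    [0, 0, 0.04],
    [0, 0, 0.05],
    [0, 0, 0.05],
    [0, 0, 0.05],
    [0, 0, 0.03],
    [0, 0, 0.02],
    [0, 0, 0.01],
    [0, 0, 0],
    [0, 0, 0],
    [0, 0, 0],
  ],
  slide=[
    [0, 0, 0],
    [0, 0, 0],
    [0, 0, 0],
    [0, 0, 0],
    [0, 0, 0],
    [0, 0, 0],
    [0, 0, 0],
    [0, 0, 0],
    [0, 0, 0],
    [0, 0, 0],
  ],
  gripper=[-1, -1, -1, -1, -1, -1, -1, -1, -1, -1],
)

```text
time_s: 13.65
position: [0.5161, 0.0111, 0.0849]
tool_rot: [[0.802, 0.598, 0.001], [0.598, -0.802, -0.0], [0.0, 0.001, -1.0]]
ft_force: [-2.0, -0.9, 5.7]
grip_width: 0.0094
```

```bash
python3 -c "
from h import *
st()"
```

```text
t 13.65 pos [0.5161 0.0111 0.0849] psi 36.72 q6 -48.6 F [-2.05 -0.86  5.7 ] M [-0.17    0.2826  0.0168] e6 [ 0.3047 -0.4372 -0.0286] qv6 0.12 w 0.0094
```

Emit:
jog_arm(
  dr=[
    [0, 0, 0.04],
    [0, 0, 0.05],
    [0, 0, 0.05],
    [0, 0, 0.05],
    [0, 0, 0.03],
    [0, 0, 0.02],
    [0, 0, 0.01],
    [0, 0, 0],
    [0, 0, 0],
    [0, 0, 0],
  ],
  slide=[
    [0, 0, 0],
    [0, 0, 0],
    [0, 0, 0],
    [0, 0, 0],
    [0, 0, 0],
    [0, 0, 0],
    [0, 0, 0],
    [0, 0, 0],
    [0, 0, 0],
    [0, 0, 0],
  ],
  gripper=[-1, -1, -1, -1, -1, -1, -1, -1, -1, -1],
)

```text
time_s: 14.65
position: [0.516, 0.011, 0.0849]
tool_rot: [[0.925, 0.381, 0.0], [0.381, -0.925, -0.001], [0.0, 0.001, -1.0]]
ft_force: [-2.5, -2.4, 7.2]
grip_width: 0.0094
```

```bash
python3 -c "
from h import *
st()"
```

```text
t 14.65 pos [0.516  0.011  0.0849] psi 22.4 q6 -34.3 F [-2.51 -2.35  7.16] M [-0.2638  0.4654 -0.0186] e6 [ 0.4571 -0.5667 -0.028 ] qv6 -0.12 w 0.0094
```

Flat at -0.028, so no bite yet. Keep turning.

Emit:
jog_arm(
  dr=[
    [0, 0, 0.04],
    [0, 0, 0.05],
    [0, 0, 0.05],
    [0, 0, 0.05],
    [0, 0, 0.03],
    [0, 0, 0.02],
    [0, 0, 0.01],
    [0, 0, 0],
    [0, 0, 0],
    [0, 0, 0],
  ],
  slide=[
    [0, 0, 0],
    [0, 0, 0],
    [0, 0, 0],
    [0, 0, 0],
    [0, 0, 0],
    [0, 0, 0],
    [0, 0, 0],
    [0, 0, 0],
    [0, 0, 0],
    [0, 0, 0],
  ],
  gripper=[-1, -1, -1, -1, -1, -1, -1, -1, -1, -1],
)

```text
time_s: 15.65
position: [0.5158, 0.011, 0.0849]
tool_rot: [[0.99, 0.141, 0.0], [0.141, -0.99, -0.001], [-0.0, 0.001, -1.0]]
ft_force: [-3.2, -1.7, 7.5]
grip_width: 0.0092
```

```bash
python3 -c "
from h import *
st()"
```

```text
t 15.65 pos [0.5158 0.011  0.0849] psi 8.08 q6 -20.0 F [-3.21 -1.68  7.53] M [-0.3402  0.5659 -0.0437] e6 [ 0.5706 -0.7167 -0.0276] qv6 -0.1 w 0.0092
```

Emit:
jog_arm(
  dr=[
    [0, 0, 0.04],
    [0, 0, 0.05],
    [0, 0, 0.05],
    [0, 0, 0.05],
    [0, 0, 0.03],
    [0, 0, 0.02],
    [0, 0, 0.01],
    [0, 0, 0],
    [0, 0, 0],
    [0, 0, 0],
  ],
  slide=[
    [0, 0, 0],
    [0, 0, 0],
    [0, 0, 0],
    [0, 0, 0],
    [0, 0, 0],
    [0, 0, 0],
    [0, 0, 0],
    [0, 0, 0],
    [0, 0, 0],
    [0, 0, 0],
  ],
  gripper=[-1, -1, -1, -1, -1, -1, -1, -1, -1, -1],
)

```text
time_s: 16.65
position: [0.5157, 0.011, 0.0849]
tool_rot: [[0.994, -0.109, -0.0], [-0.109, -0.994, -0.001], [-0.0, 0.001, -1.0]]
ft_force: [-3.9, -3.1, 8.1]
grip_width: 0.0095
```

```bash
python3 -c "
from h import *
st()"
```

```text
t 16.65 pos [0.5157 0.011  0.0849] psi -6.24 q6 -5.7 F [-3.9  -3.08  8.15] M [-0.3824  0.6479  0.0074] e6 [ 0.6391 -0.8778 -0.0275] qv6 -0.02 w 0.0095
```

Emit:
jog_arm(
  dr=[
    [0, 0, 0.04],
    [0, 0, 0.05],
    [0, 0, 0.05],
    [0, 0, 0.05],
    [0, 0, 0.03],
    [0, 0, 0.02],
    [0, 0, 0.01],
    [0, 0, 0],
    [0, 0, 0],
    [0, 0, 0],
  ],
  slide=[
    [0, 0, 0],
    [0, 0, 0],
    [0, 0, 0],
    [0, 0, 0],
    [0, 0, 0],
    [0, 0, 0],
    [0, 0, 0],
    [0, 0, 0],
    [0, 0, 0],
    [0, 0, 0],
  ],
  gripper=[-1, -1, -1, -1, -1, -1, -1, -1, -1, -1],
)

```text
time_s: 17.65
position: [0.5155, 0.011, 0.0849]
tool_rot: [[0.936, -0.351, -0.001], [-0.351, -0.936, -0.001], [-0.0, 0.001, -1.0]]
ft_force: [-4.9, -2.5, 8.4]
grip_width: 0.0091
```

```bash
python3 -c "
from h import *
st()"
```

```text
t 17.65 pos [0.5155 0.011  0.0849] psi -20.56 q6 8.7 F [-4.89 -2.49  8.41] M [-0.359   0.7712 -0.0077] e6 [ 0.6692 -1.0539 -0.0058] qv6 -0.0 w 0.0091
```

Bite felt on C (0.022 above a flat baseline). I'll go about 0.22 rad further, then release.

Emit:
jog_arm(
  dr=[
    [0, 0, 0.08],
    [0, 0, 0.08],
    [0, 0, 0.06],
    [0, 0, 0],
    [0, 0, 0],
    [0, 0, 0],
    [0, 0, 0],
    [0, 0, -0.14],
    [0, 0, -0.14],
    [0, 0, -0.14],
  ],
  slide=[
    [0, 0, 0],
    [0, 0, 0],
    [0, 0, 0],
    [0, 0, 0],
    [0, 0, 0],
    [0, 0, -0.015],
    [0, 0, -0.02],
    [0, 0, -0.01],
    [0, 0, 0],
    [0, 0, 0],
  ],
  gripper=[-1, -1, -1, -1, -0.3, -0.3, -0.3, -0.3, -0.3, -0.3],
)

```text
time_s: 18.65
position: [0.5162, 0.0114, 0.1296]
tool_rot: [[0.988, -0.153, 0.001], [-0.153, -0.988, 0.0], [0.001, -0.0, -1.0]]
ft_force: [0.1, 0.8, -0.2]
grip_width: 0.0297
```

```bash
python3 -c "
from h import *
st(); go(.6098,.0428,.129,-9.1)"
```

```text
t 18.65 pos [0.5162 0.0114 0.1296] psi -8.78 q6 -3.1 F [ 0.11  0.78 -0.16] M [ 0.0605 -0.0154  0.0059] e6 [8.0000e-04 6.7000e-03 1.8615e+00] qv6 -79.66 w 0.0297
t 18.65 rz 0.0056 slide after rot [ 0.0875 -0.0458  0.0006] len 0.099
```

Emit:
jog_arm(
  dr=[
    [0, 0, 0],
    [0, 0, 0],
    [0, 0, 0],
    [0, 0, 0],
    [0, 0, -0.065],
    [0, 0, -0.06],
    [0, 0, 0],
    [0, 0, 0],
    [0, 0, 0],
    [0, 0, 0],
  ],
  slide=[
    [0.022, -0.0115, 0],
    [0.022, -0.0115, 0],
    [0.022, -0.0115, 0],
    [0.0215, -0.0113, 0],
    [0, 0, 0],
    [0, 0, 0.005],
    [0, 0, 0.005],
    [0, 0, 0],
    [0, 0, 0],
    [0, 0, 0],
  ],
  gripper=[-0.3, -0.3, -0.3, -0.3, -0.3, -0.3, -0.3, -0.3, -0.3, -0.3],
)

```text
time_s: 19.65
position: [0.6097, 0.0426, 0.1195]
tool_rot: [[0.999, -0.035, 0.0], [-0.035, -0.999, -0.0], [0.0, 0.0, -1.0]]
ft_force: [0.4, 0.3, -0.1]
grip_width: 0.0299
```

```bash
python3 -c "
from h import *
d=viewer.get_image('wrist'); cv2.imwrite('pics/w4.png',d['pixels'])
import pickle; pickle.dump(d,open('w4.pkl','wb'))
st(); go(.6098,.0428,.084,-1.9)"
```

```text
t 19.7 pos [0.6097 0.0426 0.1196] psi -1.98 q6 -5.1 F [-0.34  0.63 -0.32] M [0.0079 0.0247 0.0402] e6 [ 0.0007 -0.0002  0.0097] qv6 -0.09 w 0.0302
t 19.7 rz -0.0014 slide after rot [ 0.0001 -0.0002  0.0356] len 0.036
```

View pics/w4.png

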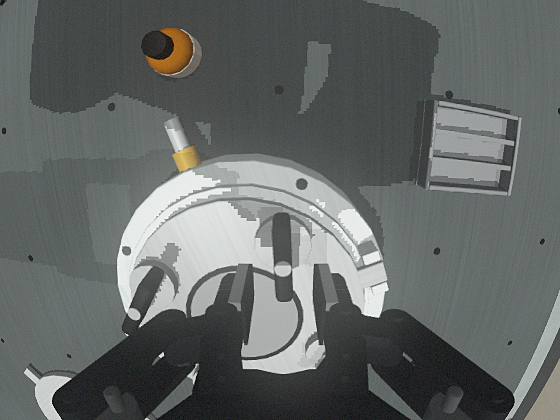

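```bash
python3 -c "
from h import *
import pickle; d=pickle.load(open('w4.pkl','rb'))
print(backf(d,(283.5,270),.098))
a,b=[backf(d,q,.098) for q in ((281,214),(285.5,300))]; v=b-a; print(np.degrees(np.arctan2(v[1],v[0]))%180,np.linalg.norm(v))
a=cv2.imread('pics/w4.png')[195:320,210:360]; cv2.imwrite('pics/w4c.png',cv2.resize(a,None,fx=4,fy=4))
"
```

```text
[0.61030356 0.04160722 0.098     ]
90.77259080240087 0.05092198163270268
```

View pics/w4c.png

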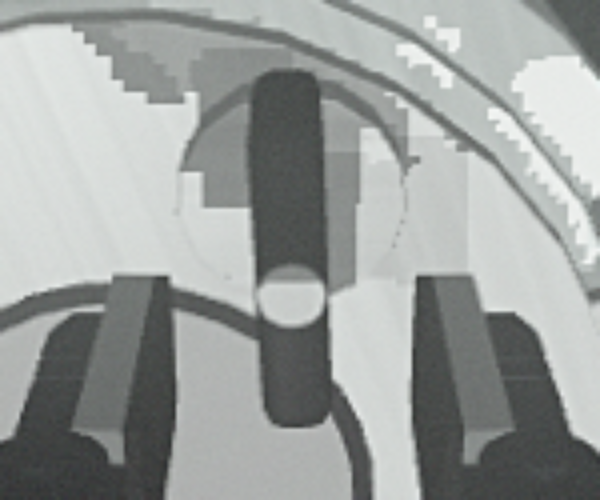

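Emit:
jog_arm(
  dr=[
    [0, 0, -0.035],
    [0, 0, 0],
    [0, 0, 0],
    [0, 0, 0],
    [0, 0, 0],
    [0, 0, 0],
    [0, 0, 0],
    [0, 0, 0],
    [0, 0, 0],
    [0, 0, 0],
  ],
  slide=[
    [0, 0, 0.012],
    [0, 0, 0.012],
    [0, 0, 0.0115],
    [0, 0, 0],
    [0, 0, 0],
    [0, 0, 0],
    [0, 0, 0],
    [0, 0, 0],
    [0, 0, 0],
    [0, 0, 0],
  ],
  gripper=[-0.3, -0.3, -0.3, -0.3, -1, -1, -1, -1, -1, -1],
)

```text
time_s: 20.7
position: [0.6096, 0.0427, 0.0841]
tool_rot: [[1.0, 0.001, 0.0], [0.001, -1.0, -0.0], [0.0, 0.0, -1.0]]
ft_force: [-2.5, -0.4, 2.4]
grip_width: 0.0093
```

```bash
python3 -c "
from h import *
st()"
```

```text
t 20.7 pos [0.6096 0.0427 0.0841] psi 0.06 q6 -7.1 F [-2.55 -0.44  2.43] M [-0.0642  0.4302 -0.0724] e6 [ 0.1465 -0.6663 -0.0263] qv6 0.03 w 0.0093
```

Good grip, baseline -0.026. Turn B.

Emit:
jog_arm(
  dr=[
    [0, 0, 0.04],
    [0, 0, 0.05],
    [0, 0, 0.05],
    [0, 0, 0.05],
    [0, 0, 0.03],
    [0, 0, 0.02],
    [0, 0, 0.01],
    [0, 0, 0],
    [0, 0, 0],
    [0, 0, 0],
  ],
  slide=[
    [0, 0, 0],
    [0, 0, 0],
    [0, 0, 0],
    [0, 0, 0],
    [0, 0, 0],
    [0, 0, 0],
    [0, 0, 0],
    [0, 0, 0],
    [0, 0, 0],
    [0, 0, 0],
  ],
  gripper=[-1, -1, -1, -1, -1, -1, -1, -1, -1, -1],
)

```text
time_s: 21.7
position: [0.6094, 0.0427, 0.0841]
tool_rot: [[0.969, -0.246, -0.0], [-0.246, -0.969, -0.0], [-0.0, 0.0, -1.0]]
ft_force: [-5.3, -0.6, 5.7]
grip_width: 0.0093
```

```bash
python3 -c "
from h import *
st()"
```

```text
t 21.7 pos [0.6094 0.0427 0.0841] psi -14.25 q6 7.2 F [-5.34 -0.57  5.74] M [-0.1092  0.8245 -0.0483] e6 [ 0.2439 -1.2143 -0.027 ] qv6 0.02 w 0.0093
```

Emit:
jog_arm(
  dr=[
    [0, 0, 0.04],
    [0, 0, 0.05],
    [0, 0, 0.05],
    [0, 0, 0.05],
    [0, 0, 0.03],
    [0, 0, 0.02],
    [0, 0, 0.01],
    [0, 0, 0],
    [0, 0, 0],
    [0, 0, 0],
  ],
  slide=[
    [-0.001, 0, 0],
    [0, 0, 0],
    [0, 0, 0],
    [0, 0, 0],
    [0, 0, 0],
    [0, 0, 0],
    [0, 0, 0],
    [0, 0, 0],
    [0, 0, 0],
    [0, 0, 0],
  ],
  gripper=[-1, -1, -1, -1, -1, -1, -1, -1, -1, -1],
)

```text
time_s: 22.7
position: [0.6092, 0.0427, 0.0841]
tool_rot: [[0.878, -0.478, 0.002], [-0.478, -0.878, -0.0], [0.002, -0.0, -1.0]]
ft_force: [1.9, -1.7, 4.1]
grip_width: 0.0096
```

```bash
python3 -c "
from h import *
st()"
```

```text
t 22.7 pos [0.6092 0.0427 0.0841] psi -28.58 q6 21.5 F [ 1.92 -1.69  4.05] M [-0.3725 -0.3418 -0.0252] e6 [ 0.4045  0.5828 -0.0144] qv6 0.05 w 0.0096
```

Emit:
jog_arm(
  dr=[
    [0, 0, 0.04],
    [0, 0, 0.04],
    [0, 0, 0.04],
    [0, 0, 0.03],
    [0, 0, 0.02],
    [0, 0, 0.01],
    [0, 0, 0],
    [0, 0, 0],
    [0, 0, 0],
    [0, 0, 0],
  ],
  slide=[
    [0, 0, 0],
    [0, 0, 0],
    [0, 0, 0],
    [0, 0, 0],
    [0, 0, 0],
    [0, 0, 0],
    [0, 0, 0],
    [0, 0, 0],
    [0, 0, 0],
    [0, 0, 0],
  ],
  gripper=[-1, -1, -1, -1, -1, -1, -1, -1, -1, -1],
)

```text
time_s: 23.7
position: [0.6091, 0.0428, 0.0841]
tool_rot: [[0.778, -0.628, 0.001], [-0.628, -0.778, -0.0], [0.001, -0.001, -1.0]]
ft_force: [3.8, -2.6, 5.6]
grip_width: 0.0096
```

```bash
python3 -c "
from h import *
st()"
```

```text
t 23.7 pos [0.6091 0.0428 0.0841] psi -38.89 q6 31.8 F [ 3.78 -2.56  5.59] M [-0.3596 -0.6582 -0.0294] e6 [ 0.4285  1.0432 -0.024 ] qv6 -0.07 w 0.0096
```

Emit:
jog_arm(
  dr=[
    [0, 0, 0.04],
    [0, 0, 0.05],
    [0, 0, 0.05],
    [0, 0, 0.05],
    [0, 0, 0.03],
    [0, 0, 0.02],
    [0, 0, 0.01],
    [0, 0, 0],
    [0, 0, 0],
    [0, 0, 0],
  ],
  slide=[
    [0, 0, 0],
    [0, 0, 0],
    [0, 0, 0],
    [0, 0, 0],
    [0, 0, 0],
    [0, 0, 0],
    [0, 0, 0],
    [0, 0, 0],
    [0, 0, 0],
    [0, 0, 0],
  ],
  gripper=[-1, -1, -1, -1, -1, -1, -1, -1, -1, -1],
)

```text
time_s: 24.7
position: [0.609, 0.0429, 0.0841]
tool_rot: [[0.599, -0.801, 0.001], [-0.801, -0.599, -0.0], [0.001, -0.001, -1.0]]
ft_force: [2.7, -1.7, 5.5]
grip_width: 0.0096
```

```bash
python3 -c "
from h import *
st()"
```

```text
t 24.7 pos [0.609  0.0429 0.0841] psi -53.21 q6 46.1 F [ 2.7  -1.72  5.51] M [-0.3412 -0.564  -0.017 ] e6 [ 0.3469  0.9243 -0.0323] qv6 -0.01 w 0.0096
```

Emit:
jog_arm(
  dr=[
    [0, 0, 0.04],
    [0, 0, 0.05],
    [0, 0, 0.05],
    [0, 0, 0.05],
    [0, 0, 0.03],
    [0, 0, 0.02],
    [0, 0, 0.01],
    [0, 0, 0],
    [0, 0, 0],
    [0, 0, 0],
  ],
  slide=[
    [0, 0, 0],
    [0, 0, 0],
    [0, 0, 0],
    [0, 0, 0],
    [0, 0, 0],
    [0, 0, 0],
    [0, 0, 0],
    [0, 0, 0],
    [0, 0, 0],
    [0, 0, 0],
  ],
  gripper=[-1, -1, -1, -1, -1, -1, -1, -1, -1, -1],
)

```text
time_s: 25.7
position: [0.6089, 0.043, 0.0841]
tool_rot: [[0.382, -0.924, 0.001], [-0.924, -0.382, 0.0], [0.0, -0.001, -1.0]]
ft_force: [3.9, -0.7, 5.8]
grip_width: 0.0092
```

```bash
python3 -c "
from h import *
st()"
```

```text
t 25.7 pos [0.6089 0.043  0.0841] psi -67.53 q6 60.5 F [ 3.95 -0.73  5.79] M [-0.2535 -0.5296 -0.0103] e6 [ 0.2377  0.8349 -0.0315] qv6 0.08 w 0.0092
```

Emit:
jog_arm(
  dr=[
    [0, 0, 0.04],
    [0, 0, 0.05],
    [0, 0, 0.05],
    [0, 0, 0.05],
    [0, 0, 0.03],
    [0, 0, 0.02],
    [0, 0, 0.01],
    [0, 0, 0],
    [0, 0, 0],
    [0, 0, 0],
  ],
  slide=[
    [0, 0, 0],
    [0, 0, 0],
    [0, 0, 0],
    [0, 0, 0],
    [0, 0, 0],
    [0, 0, 0],
    [0, 0, 0],
    [0, 0, 0],
    [0, 0, 0],
    [0, 0, 0],
  ],
  gripper=[-1, -1, -1, -1, -1, -1, -1, -1, -1, -1],
)

```text
time_s: 26.7
position: [0.6089, 0.0431, 0.0841]
tool_rot: [[0.142, -0.99, 0.001], [-0.99, -0.142, 0.0], [-0.0, -0.001, -1.0]]
ft_force: [3.4, -1.2, 6.0]
grip_width: 0.0092
```

```bash
python3 -c "
from h import *
st()"
```

```text
t 26.7 pos [0.6089 0.0431 0.0841] psi -81.85 q6 74.8 F [ 3.41 -1.2   6.02] M [-0.1531 -0.5038 -0.0284] e6 [ 0.1157  0.7703 -0.0108] qv6 0.0 w 0.0092
```

Emit:
jog_arm(
  dr=[
    [0, 0, 0.08],
    [0, 0, 0.08],
    [0, 0, 0.06],
    [0, 0, 0],
    [0, 0, 0],
    [0, 0, 0],
    [0, 0, 0],
    [0, 0, -0.14],
    [0, 0, -0.14],
    [0, 0, -0.14],
  ],
  slide=[
    [0, 0, 0],
    [0, 0, 0],
    [0, 0, 0],
    [0, 0, 0],
    [0, 0, 0],
    [0, 0, -0.015],
    [0, 0, -0.02],
    [0, 0, -0.01],
    [0, 0, 0],
    [0, 0, 0],
  ],
  gripper=[-1, -1, -1, -1, -0.3, -0.3, -0.3, -0.3, -0.3, -0.3],
)

```text
time_s: 27.7
position: [0.6076, 0.0433, 0.1281]
tool_rot: [[0.341, -0.94, -0.003], [-0.94, -0.341, 0.001], [-0.002, 0.003, -1.0]]
ft_force: [-0.9, 0.9, 0.3]
grip_width: 0.0297
```

```bash
python3 -c "
from h import *
st(); plan(.5474,-.0825,.12,8)"
```

```text
t 27.7 pos [0.6076 0.0433 0.1281] psi -70.05 q6 63.0 F [-0.9   0.9   0.35] M [-0.046   0.0149 -0.0263] e6 [1.6000e-03 1.5900e-02 1.8616e+00] qv6 -79.57 w 0.0297
t 27.7 rz/row -0.1362
[[0.0098, 0.01, 0.0008], [0.0083, 0.0112, 0.0008], [0.0067, 0.0122, 0.0008], [0.005, 0.013, 0.0008], [0.0032, 0.0136, 0.0008], [0.0013, 0.0139, 0.0008], [-0.0006, 0.0139, 0.0008], [-0.0025, 0.0137, 0.0008], [-0.0043, 0.0133, 0.0008], [-0.0061, 0.0126, 0.0008]]
```

Emit:
jog_arm(
  dr=[
    [0, 0, -0.137],
    [0, 0, -0.137],
    [0, 0, -0.137],
    [0, 0, -0.137],
    [0, 0, -0.137],
    [0, 0, -0.137],
    [0, 0, -0.137],
    [0, 0, -0.137],
    [0, 0, -0.137],
    [0, 0, -0.137],
  ],
  slide=[
    [0.0098, 0.01, 0.0008],
    [0.0083, 0.0112, 0.0008],
    [0.0067, 0.0122, 0.0008],
    [0.005, 0.013, 0.0008],
    [0.0032, 0.0136, 0.0008],
    [0.0013, 0.0139, 0.0008],
    [-0.0006, 0.0139, 0.0008],
    [-0.0025, 0.0137, 0.0008],
    [-0.0043, 0.0133, 0.0008],
    [-0.0061, 0.0126, 0.0008],
  ],
  gripper=[-0.3, -0.3, -0.3, -0.3, -0.3, -0.3, -0.3, -0.3, -0.3, -0.3],
)

```text
time_s: 28.7
position: [0.5465, -0.0825, 0.1198]
tool_rot: [[0.989, 0.147, -0.003], [0.147, -0.989, 0.002], [-0.003, -0.002, -1.0]]
ft_force: [0.6, -0.2, 0.7]
grip_width: 0.0298
```

```bash
python3 -c "
from h import *
d=viewer.get_image('wrist'); cv2.imwrite('pics/w5.png',d['pixels'])
import pickle; pickle.dump(d,open('w5.pkl','wb'))
st(); go(.5474,-.0825,.084,8)"
```

```text
t 28.75 pos [ 0.5459 -0.084   0.1197] psi 8.79 q6 -29.8 F [ 0.67 -2.06  0.07] M [-0.0353 -0.0543  0.01  ] e6 [ 0.4583 -0.0338  0.7498] qv6 19.64 w 0.0298
t 28.75 rz 0.0137 slide after rot [ 0.0017 -0.0013  0.0357] len 0.036
```

View pics/w5.png

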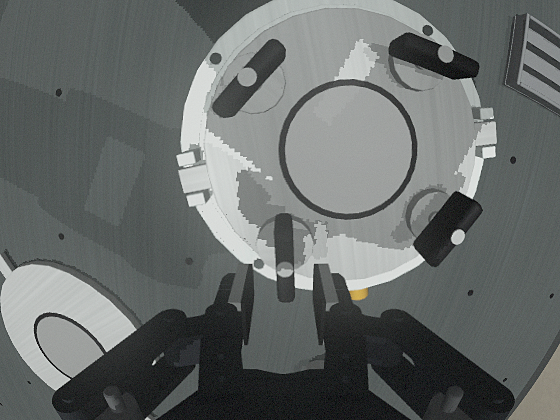

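```bash
python3 -c "
from h import *
import pickle; d=pickle.load(open('w5.pkl','rb'))
print('peg',backf(d,(285.5,270),.098))
a,b=[backf(d,q,.098) for q in ((284,217),(286.2,299))]; v=b-a; print(np.degrees(np.arctan2(v[1],v[0]))%180,np.linalg.norm(v))
"
```

```text
peg [ 0.54831525 -0.08336841  0.098     ]
100.02533533291293 0.04865383937684868
```

Emit:
jog_arm(
  dr=[
    [0, 0, -0.03],
    [0, 0, 0],
    [0, 0, 0],
    [0, 0, 0],
    [0, 0, 0],
    [0, 0, 0],
    [0, 0, 0],
    [0, 0, 0],
    [0, 0, 0],
    [0, 0, 0],
  ],
  slide=[
    [0, 0, 0.01],
    [0, 0, 0.013],
    [0, 0, 0.0127],
    [0, 0, 0],
    [0, 0, 0],
    [0, 0, 0],
    [0, 0, 0],
    [0, 0, 0],
    [0, 0, 0],
    [0, 0, 0],
  ],
  gripper=[-0.3, -0.3, -0.3, -0.3, -1, -1, -1, -1, -1, -1],
)

```text
time_s: 29.75
position: [0.5474, -0.0822, 0.0851]
tool_rot: [[0.985, 0.17, -0.001], [0.17, -0.985, 0.001], [-0.001, -0.001, -1.0]]
ft_force: [-5.0, 4.2, 0.3]
grip_width: 0.0095
```

```bash
python3 -c "
from h import *
st()"
```

```text
t 29.75 pos [ 0.5474 -0.0822  0.0851] psi 9.79 q6 -30.6 F [-5.03  4.17  0.33] M [ 0.518   0.6276 -0.0213] e6 [-0.3278 -1.2385 -0.0296] qv6 0.04 w 0.0095
```

Emit:
jog_arm(
  dr=[
    [0, 0, 0.04],
    [0, 0, 0.05],
    [0, 0, 0.05],
    [0, 0, 0.05],
    [0, 0, 0.03],
    [0, 0, 0.02],
    [0, 0, 0.01],
    [0, 0, 0],
    [0, 0, 0],
    [0, 0, 0],
  ],
  slide=[
    [-0.0007, -0.0008, 0],
    [0, 0, 0],
    [0, 0, 0],
    [0, 0, 0],
    [0, 0, 0],
    [0, 0, 0],
    [0, 0, 0],
    [0, 0, 0],
    [0, 0, 0],
    [0, 0, 0],
  ],
  gripper=[-1, -1, -1, -1, -1, -1, -1, -1, -1, -1],
)

```text
time_s: 30.75
position: [0.5473, -0.0822, 0.0852]
tool_rot: [[0.997, -0.079, 0.001], [-0.079, -0.997, -0.0], [0.001, 0.0, -1.0]]
ft_force: [0.8, -0.2, -3.4]
grip_width: 0.0095
```

```bash
python3 -c "
from h import *
st()"
```

```text
t 30.75 pos [ 0.5473 -0.0822  0.0852] psi -4.52 q6 -16.3 F [ 0.76 -0.19 -3.43] M [-0.1308 -0.201  -0.022 ] e6 [ 0.0376  0.3376 -0.019 ] qv6 0.12 w 0.0095
```

Emit:
jog_arm(
  dr=[
    [0, 0, 0.04],
    [0, 0, 0.05],
    [0, 0, 0.05],
    [0, 0, 0.05],
    [0, 0, 0.03],
    [0, 0, 0.02],
    [0, 0, 0.01],
    [0, 0, 0],
    [0, 0, 0],
    [0, 0, 0],
  ],
  slide=[
    [0, 0, 0],
    [0, 0, 0],
    [0, 0, 0],
    [0, 0, 0],
    [0, 0, 0],
    [0, 0, 0],
    [0, 0, 0],
    [0, 0, 0],
    [0, 0, 0],
    [0, 0, 0],
  ],
  gripper=[-1, -1, -1, -1, -1, -1, -1, -1, -1, -1],
)

```text
time_s: 31.75
position: [0.5473, -0.0822, 0.0852]
tool_rot: [[0.946, -0.323, 0.001], [-0.323, -0.946, -0.0], [0.001, 0.0, -1.0]]
ft_force: [3.1, -1.8, -4.6]
grip_width: 0.0092
```

```bash
python3 -c "
from h import *
st()"
```

```text
t 31.75 pos [ 0.5473 -0.0822  0.0852] psi -18.84 q6 -2.0 F [ 3.05 -1.76 -4.63] M [-0.2807 -0.482   0.004 ] e6 [ 0.1359  0.8703 -0.0143] qv6 -0.05 w 0.0092
```

Emit:
jog_arm(
  dr=[
    [0, 0, 0.04],
    [0, 0, 0.04],
    [0, 0, 0.04],
    [0, 0, 0.04],
    [0, 0, 0.02],
    [0, 0, 0.01],
    [0, 0, 0.01],
    [0, 0, 0],
    [0, 0, 0],
    [0, 0, 0],
  ],
  slide=[
    [0, 0, 0],
    [0, 0, 0],
    [0, 0, 0],
    [0, 0, 0],
    [0, 0, 0],
    [0, 0, 0],
    [0, 0, 0],
    [0, 0, 0],
    [0, 0, 0],
    [0, 0, 0],
  ],
  gripper=[-1, -1, -1, -1, -1, -1, -1, -1, -1, -1],
)

```text
time_s: 32.75
position: [0.5473, -0.0822, 0.0852]
tool_rot: [[0.863, -0.504, 0.001], [-0.504, -0.863, -0.0], [0.001, -0.0, -1.0]]
ft_force: [4.2, -2.0, -4.3]
grip_width: 0.0094
```

```bash
python3 -c "
from h import *
st()"
```

```text
t 32.75 pos [ 0.5473 -0.0822  0.0852] psi -30.3 q6 9.5 F [ 4.23 -2.   -4.34] M [-0.4265 -0.735  -0.0312] e6 [ 0.2183  1.2848 -0.0301] qv6 -0.07 w 0.0094
```

Emit:
jog_arm(
  dr=[
    [0, 0, 0.04],
    [0, 0, 0.05],
    [0, 0, 0.05],
    [0, 0, 0.05],
    [0, 0, 0.03],
    [0, 0, 0.02],
    [0, 0, 0.01],
    [0, 0, 0],
    [0, 0, 0],
    [0, 0, 0],
  ],
  slide=[
    [0.0007, 0, 0],
    [0, 0, 0],
    [0, 0, 0],
    [0, 0, 0],
    [0, 0, 0],
    [0, 0, 0],
    [0, 0, 0],
    [0, 0, 0],
    [0, 0, 0],
    [0, 0, 0],
  ],
  gripper=[-1, -1, -1, -1, -1, -1, -1, -1, -1, -1],
)

```text
time_s: 33.75
position: [0.5473, -0.0822, 0.0851]
tool_rot: [[0.712, -0.702, -0.001], [-0.702, -0.712, 0.0], [-0.001, 0.0, -1.0]]
ft_force: [-1.6, -0.3, 0.8]
grip_width: 0.0093
```

```bash
python3 -c "
from h import *
st()"
```

```text
t 33.75 pos [ 0.5473 -0.0822  0.0851] psi -44.61 q6 23.8 F [-1.57 -0.3   0.77] M [-0.0373  0.1737 -0.0306] e6 [ 0.1515 -0.2284 -0.0121] qv6 -0.1 w 0.0093
```

Emit:
jog_arm(
  dr=[
    [0, 0, 0.04],
    [0, 0, 0.04],
    [0, 0, 0.04],
    [0, 0, 0.04],
    [0, 0, 0.02],
    [0, 0, 0.01],
    [0, 0, 0.01],
    [0, 0, 0],
    [0, 0, 0],
    [0, 0, 0],
  ],
  slide=[
    [0, 0, 0],
    [0, 0, 0],
    [0, 0, 0],
    [0, 0, 0],
    [0, 0, 0],
    [0, 0, 0],
    [0, 0, 0],
    [0, 0, 0],
    [0, 0, 0],
    [0, 0, 0],
  ],
  gripper=[-1, -1, -1, -1, -1, -1, -1, -1, -1, -1],
)

```text
time_s: 34.75
position: [0.5474, -0.0822, 0.0851]
tool_rot: [[0.558, -0.83, -0.001], [-0.83, -0.558, 0.0], [-0.001, 0.0, -1.0]]
ft_force: [-5.3, 1.8, 3.0]
grip_width: 0.0093
```

```bash
python3 -c "
from h import *
st()"
```

```text
t 34.75 pos [ 0.5474 -0.0822  0.0851] psi -56.08 q6 35.3 F [-5.3   1.83  3.03] M [ 0.1492  0.7309 -0.0931] e6 [ 0.1426 -1.151  -0.007 ] qv6 -0.0 w 0.0093
```

Emit:
jog_arm(
  dr=[
    [0, 0, 0.04],
    [0, 0, 0.04],
    [0, 0, 0.04],
    [0, 0, 0.02],
    [0, 0, 0.01],
    [0, 0, 0],
    [0, 0, 0],
    [0, 0, 0],
    [0, 0, 0],
    [0, 0, 0],
  ],
  slide=[
    [0, 0, 0],
    [0, 0, 0],
    [0, 0, 0],
    [0, 0, 0],
    [0, 0, 0],
    [0, 0, 0],
    [0, 0, 0],
    [0, 0, 0],
    [0, 0, 0],
    [0, 0, 0],
  ],
  gripper=[-1, -1, -1, -1, -1, -1, -1, -1, -1, -1],
)

```text
time_s: 35.75
position: [0.5474, -0.0822, 0.0852]
tool_rot: [[0.428, -0.904, -0.001], [-0.904, -0.428, 0.0], [-0.001, 0.001, -1.0]]
ft_force: [-5.0, 0.8, 3.9]
grip_width: 0.0095
```

```bash
python3 -c "
from h import *
st()"
```

```text
t 35.75 pos [ 0.5474 -0.0822  0.0852] psi -64.67 q6 43.9 F [-5.05  0.78  3.86] M [ 0.0943  0.8047 -0.019 ] e6 [ 0.1582 -1.181   0.004 ] qv6 0.1 w 0.0095
```

Emit:
jog_arm(
  dr=[
    [0, 0, 0.04],
    [0, 0, 0.04],
    [0, 0, 0.04],
    [0, 0, 0.02],
    [0, 0, 0.01],
    [0, 0, 0],
    [0, 0, 0],
    [0, 0, 0],
    [0, 0, 0],
    [0, 0, 0],
  ],
  slide=[
    [0, 0, 0],
    [0, 0, 0],
    [0, 0, 0],
    [0, 0, 0],
    [0, 0, 0],
    [0, 0, 0],
    [0, 0, 0],
    [0, 0, 0],
    [0, 0, 0],
    [0, 0, 0],
  ],
  gripper=[-1, -1, -1, -1, -1, -1, -1, -1, -1, -1],
)

```text
time_s: 36.75
position: [0.5474, -0.0822, 0.0852]
tool_rot: [[0.288, -0.958, -0.001], [-0.958, -0.288, 0.0], [-0.0, 0.001, -1.0]]
ft_force: [-5.7, 1.5, 4.0]
grip_width: 0.0095
```

```bash
python3 -c "
from h import *
st()"
```

```text
t 36.75 pos [ 0.5474 -0.0822  0.0852] psi -73.27 q6 52.5 F [-5.69  1.47  3.95] M [0.1216 0.7331 0.0301] e6 [ 0.1752 -1.2051  0.0237] qv6 0.04 w 0.0095
```

Emit:
jog_arm(
  dr=[
    [0, 0, 0.04],
    [0, 0, 0.03],
    [0, 0, 0],
    [0, 0, 0],
    [0, 0, 0],
    [0, 0, 0],
    [0, 0, 0],
    [0, 0, -0.14],
    [0, 0, -0.14],
    [0, 0, -0.14],
  ],
  slide=[
    [0, 0, 0],
    [0, 0, 0],
    [0, 0, 0],
    [0, 0, 0],
    [0, 0, 0],
    [0, 0, -0.015],
    [0, 0, -0.02],
    [0, 0, -0.01],
    [0, 0, 0],
    [0, 0, 0],
  ],
  gripper=[-1, -1, -1, -0.5, -0.3, -0.3, -0.3, -0.3, -0.3, -0.3],
)

```text
time_s: 37.75
position: [0.5482, -0.0826, 0.1306]
tool_rot: [[0.603, -0.798, 0.002], [-0.798, -0.603, -0.001], [0.002, -0.001, -1.0]]
ft_force: [0.4, -0.1, -0.4]
grip_width: 0.0299
```

```bash
python3 -c "
from h import *
st(); go(.6410,-.0509,.12,-53.2)"
```

```text
t 37.75 pos [ 0.5482 -0.0826  0.1306] psi -52.9 q6 32.1 F [ 0.41 -0.12 -0.45] M [ 0.0519  0.0134 -0.0266] e6 [8.0000e-04 2.5000e-03 1.8606e+00] qv6 -79.56 w 0.0299
t 37.75 rz 0.0053 slide after rot [ 0.0302 -0.0933  0.0106] len 0.099
```

Emit:
jog_arm(
  dr=[
    [0, 0, 0],
    [0, 0, 0],
    [0, 0, 0],
    [0, 0, -0.112],
    [0, 0, -0.111],
    [0, 0, -0.111],
    [0, 0, -0.111],
    [0, 0, 0],
    [0, 0, 0],
    [0, 0, 0],
  ],
  slide=[
    [0.0101, -0.0311, 0.0035],
    [0.0101, -0.0311, 0.0035],
    [0.01, -0.0311, 0.0036],
    [0, 0, 0],
    [0, 0, 0],
    [0, 0, 0],
    [0, 0, 0],
    [0, 0, 0],
    [0, 0, 0],
    [0, 0, 0],
  ],
  gripper=[-0.3, -0.3, -0.3, -0.3, -0.3, -0.3, -0.3, -0.3, -0.3, -0.3],
)

```text
time_s: 38.75
position: [0.6406, -0.0508, 0.1195]
tool_rot: [[0.884, -0.467, 0.0], [-0.467, -0.884, -0.0], [0.0, -0.0, -1.0]]
ft_force: [-0.3, 0.3, -0.4]
grip_width: 0.0299
```

```bash
python3 -c "
from h import *
d=viewer.get_image('wrist'); cv2.imwrite('pics/w6.png',d['pixels'][150:330,180:400].repeat(3,0).repeat(3,1))
st(); go(.6410,-.0509,.084,-27.7)"
```

```text
t 38.8 pos [ 0.6406 -0.0508  0.1195] psi -27.83 q6 12.8 F [-0.09 -0.08 -0.24] M [ 0.0105  0.0054 -0.0026] e6 [ 0.0007 -0.0041  0.0236] qv6 -0.5 w 0.0301
t 38.8 rz -0.0022 slide after rot [ 0.0005 -0.0001  0.0355] len 0.036
```

View pics/w6.png

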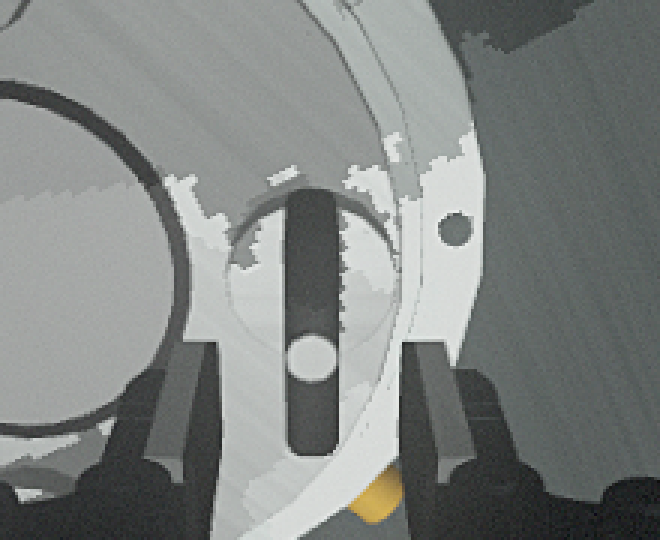

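Emit:
jog_arm(
  dr=[
    [0, 0, 0],
    [0, 0, 0],
    [0, 0, 0],
    [0, 0, 0],
    [0, 0, 0],
    [0, 0, 0],
    [0, 0, 0],
    [0, 0, 0.05],
    [0, 0, 0.08],
    [0, 0, 0.07],
  ],
  slide=[
    [0.0005, 0, 0.012],
    [0, 0, 0.012],
    [0, 0, 0.0115],
    [0, 0, 0],
    [0, 0, 0],
    [0, 0, 0],
    [0, 0, 0],
    [0, 0, 0],
    [0, 0, 0],
    [0, 0, 0],
  ],
  gripper=[-0.3, -0.3, -0.3, -1, -1, -1, -1, -1, -1, -1],
)

```text
time_s: 39.8
position: [0.6407, -0.051, 0.0827]
tool_rot: [[0.773, -0.634, -0.001], [-0.634, -0.773, 0.0], [-0.001, 0.001, -1.0]]
ft_force: [4.3, -1.6, -16.7]
grip_width: 0.0094
```

```bash
python3 -c "
from h import *
st()"
```

```text
t 39.8 pos [ 0.6407 -0.051   0.0827] psi -39.36 q6 24.3 F [  4.3   -1.61 -16.72] M [-0.3147 -0.7178  0.1899] e6 [ 0.1413  1.1605 -0.6759] qv6 39.41 w 0.0094
```

Emit:
jog_arm(
  dr=[
    [0, 0, 0.06],
    [0, 0, 0.04],
    [0, 0, 0.03],
    [0, 0, 0.02],
    [0, 0, 0],
    [0, 0, 0],
    [0, 0, 0],
    [0, 0, 0],
    [0, 0, 0],
    [0, 0, 0],
  ],
  slide=[
    [0, 0, 0.001],
    [0, 0, 0],
    [0, 0, 0],
    [0, 0, 0],
    [0, 0, 0],
    [0, 0, 0],
    [0, 0, 0],
    [0, 0, 0],
    [0, 0, 0],
    [0, 0, 0],
  ],
  gripper=[-1, -1, -1, -1, -1, -1, -1, -1, -1, -1],
)

```text
time_s: 40.8
position: [0.6407, -0.0509, 0.0827]
tool_rot: [[0.672, -0.741, -0.001], [-0.741, -0.672, 0.0], [-0.001, 0.001, -1.0]]
ft_force: [-0.2, -1.2, -12.6]
grip_width: 0.0096
```

```bash
python3 -c "
from h import *
st()"
```

```text
t 40.8 pos [ 0.6407 -0.0509  0.0827] psi -47.78 q6 32.7 F [ -0.21  -1.25 -12.58] M [-0.187  -0.0231  0.0594] e6 [0.3022 0.1401 0.0734] qv6 0.0 w 0.0096
```

Emit:
jog_arm(
  dr=[
    [0, 0, 0.03],
    [0, 0, 0.03],
    [0, 0, 0.03],
    [0, 0, 0.03],
    [0, 0, 0.02],
    [0, 0, 0.01],
    [0, 0, 0],
    [0, 0, 0],
    [0, 0, 0],
    [0, 0, 0],
  ],
  slide=[
    [0, 0, 0],
    [0, 0, 0],
    [0, 0, 0],
    [0, 0, 0],
    [0, 0, 0],
    [0, 0, 0],
    [0, 0, 0],
    [0, 0, 0],
    [0, 0, 0],
    [0, 0, 0],
  ],
  gripper=[-1, -1, -1, -1, -1, -1, -1, -1, -1, -1],
)

```text
time_s: 41.8
position: [0.6406, -0.0509, 0.0828]
tool_rot: [[0.554, -0.833, -0.001], [-0.833, -0.554, 0.0], [-0.001, 0.001, -1.0]]
ft_force: [-2.3, -1.1, -14.6]
grip_width: 0.0097
```

```bash
python3 -c "
from h import *
st()"
```

```text
t 41.8 pos [ 0.6406 -0.0509  0.0828] psi -56.37 q6 41.3 F [ -2.31  -1.07 -14.6 ] M [0.0123 0.2592 0.1313] e6 [ 0.2814 -0.3754  0.1357] qv6 0.03 w 0.0097
```

Emit:
jog_arm(
  dr=[
    [0, 0, 0.04],
    [0, 0, 0.03],
    [0, 0, 0],
    [0, 0, 0],
    [0, 0, 0],
    [0, 0, 0],
    [0, 0, 0],
    [0, 0, -0.14],
    [0, 0, -0.14],
    [0, 0, -0.14],
  ],
  slide=[
    [0, 0, 0],
    [0, 0, 0],
    [0, 0, 0],
    [0, 0, 0],
    [0, 0, 0],
    [0, 0, -0.015],
    [0, 0, -0.02],
    [0, 0, -0.01],
    [0, 0, 0],
    [0, 0, 0],
  ],
  gripper=[-1, -1, -1, -0.5, -0.3, -0.3, -0.3, -0.3, -0.3, -0.3],
)

```text
time_s: 42.8
position: [0.6421, -0.0511, 0.1304]
tool_rot: [[0.809, -0.587, 0.005], [-0.587, -0.809, -0.001], [0.005, -0.002, -1.0]]
ft_force: [0.3, -0.7, -1.1]
grip_width: 0.0298
```

```bash
python3 -c "
from h import *
st(); go(.5160,.0112,.12,-36.3)"
```

```text
t 42.8 pos [ 0.6421 -0.0511  0.1304] psi -35.97 q6 20.9 F [ 0.34 -0.69 -1.12] M [-0.001   0.0275  0.0039] e6 [ 1.1000e-03 -8.9000e-03  1.8619e+00] qv6 -79.6 w 0.0298
t 42.8 rz 0.0058 slide after rot [-0.1385  0.0244  0.0104] len 0.141
```

Emit:
jog_arm(
  dr=[
    [0, 0, 0],
    [0, 0, 0],
    [0, 0, 0],
    [0, 0, 0],
    [0, 0, -0.055],
    [0, 0, 0],
    [0, 0, 0],
    [0, 0, 0],
    [0, 0, 0],
    [0, 0, 0],
  ],
  slide=[
    [-0.0345, 0.006, 0.0026],
    [-0.0345, 0.006, 0.0026],
    [-0.0345, 0.006, 0.0026],
    [-0.0344, 0.006, 0.0026],
    [0, 0, 0],
    [0, 0, 0],
    [0, 0, 0],
    [0, 0, 0],
    [0, 0, 0],
    [0, 0, 0],
  ],
  gripper=[-0.3, -0.3, -0.3, -0.3, -0.3, -0.3, -0.3, -0.3, -0.3, -0.3],
)

```text
time_s: 43.8
position: [0.5159, 0.0112, 0.1176]
tool_rot: [[0.837, -0.548, 0.0], [-0.548, -0.837, -0.0], [0.0, -0.0, -1.0]]
ft_force: [-0.5, -0.1, -0.1]
grip_width: 0.03
```

```bash
python3 -c "
from h import *
d=viewer.get_image('wrist'); cv2.imwrite('pics/w7.png',d['pixels'][150:330,180:400].repeat(3,0).repeat(3,1))
st(); go(.5160,.0112,.083,-33.2)"
```

```text
t 43.85 pos [0.5158 0.0113 0.1176] psi -33.2 q6 21.3 F [-0.25 -0.51 -0.88] M [-0.0199  0.0117  0.0168] e6 [-0.0001 -0.0015  0.0042] qv6 -0.08 w 0.03
t 43.85 rz 0.0 slide after rot [ 0.0002 -0.0001  0.0346] len 0.035
```

View pics/w7.png

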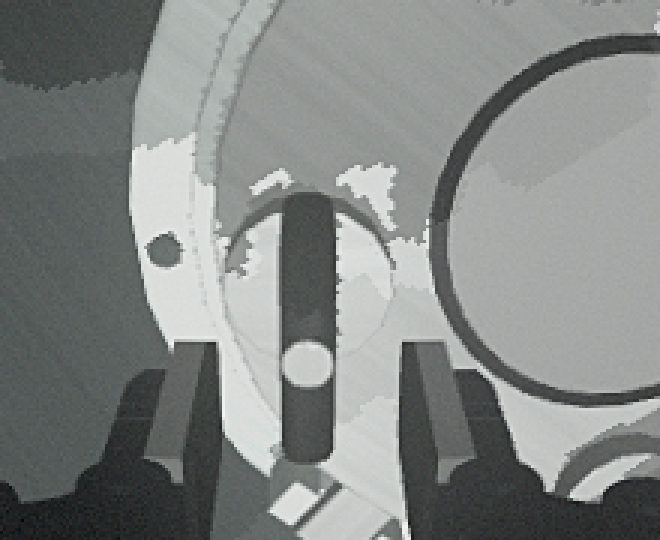

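Emit:
jog_arm(
  dr=[
    [0, 0, 0],
    [0, 0, 0],
    [0, 0, 0],
    [0, 0, 0],
    [0, 0, 0],
    [0, 0, 0],
    [0, 0, 0],
    [0, 0, 0.05],
    [0, 0, 0.08],
    [0, 0, 0.07],
  ],
  slide=[
    [0, 0, 0.014],
    [0, 0, 0.014],
    [0, 0, 0.0066],
    [0, 0, 0],
    [0, 0, 0],
    [0, 0, 0],
    [0, 0, 0],
    [0, 0, 0],
    [0, 0, 0],
    [0, 0, 0],
  ],
  gripper=[-0.3, -0.3, -0.3, -0.3, -1, -1, -1, -1, -1, -1],
)

```text
time_s: 44.85
position: [0.5156, 0.0115, 0.0836]
tool_rot: [[0.71, -0.704, 0.001], [-0.704, -0.71, -0.0], [0.0, -0.0, -1.0]]
ft_force: [-2.9, 2.3, 3.1]
grip_width: 0.0095
```

```bash
python3 -c "
from h import *
st()"
```

```text
t 44.85 pos [0.5156 0.0115 0.0836] psi -44.79 q6 32.9 F [-2.91  2.32  3.15] M [0.1936 0.3488 0.1584] e6 [-0.0824 -0.5446 -0.6996] qv6 39.39 w 0.0095
```

Emit:
jog_arm(
  dr=[
    [0, 0, 0.06],
    [0, 0, 0.06],
    [0, 0, 0.05],
    [0, 0, 0.04],
    [0, 0, 0.03],
    [0, 0, 0.01],
    [0, 0, 0],
    [0, 0, 0],
    [0, 0, 0],
    [0, 0, 0],
  ],
  slide=[
    [0, 0, 0],
    [0, 0, 0],
    [0, 0, 0],
    [0, 0, 0],
    [0, 0, 0],
    [0, 0, 0],
    [0, 0, 0],
    [0, 0, 0],
    [0, 0, 0],
    [0, 0, 0],
  ],
  gripper=[-1, -1, -1, -1, -1, -1, -1, -1, -1, -1],
)

```text
time_s: 45.85
position: [0.5156, 0.0115, 0.0837]
tool_rot: [[0.516, -0.856, 0.001], [-0.856, -0.516, -0.0], [0.0, -0.001, -1.0]]
ft_force: [-2.8, 1.3, 6.8]
grip_width: 0.0096
```

```bash
python3 -c "
from h import *
st()"
```

```text
t 45.85 pos [0.5156 0.0115 0.0837] psi -58.92 q6 47.0 F [-2.8   1.34  6.83] M [0.281  0.4152 0.0652] e6 [-0.1391 -0.7007  0.097 ] qv6 0.06 w 0.0096
```

Emit:
jog_arm(
  dr=[
    [0, 0, 0.08],
    [0, 0, 0.08],
    [0, 0, 0.06],
    [0, 0, 0],
    [0, 0, 0],
    [0, 0, 0],
    [0, 0, 0],
    [0, 0, 0.14],
    [0, 0, 0.14],
    [0, 0, 0.12],
  ],
  slide=[
    [0, 0, 0],
    [0, 0, 0],
    [0, 0, 0],
    [0, 0, 0],
    [0, 0, 0],
    [0, 0, -0.015],
    [0, 0, -0.02],
    [0, 0, -0.01],
    [0, 0, 0],
    [0, 0, 0],
  ],
  gripper=[-1, -1, -1, -1, -0.3, -0.3, -0.3, -0.3, -0.3, -0.3],
)

```text
time_s: 46.85
position: [0.5159, 0.0112, 0.1284]
tool_rot: [[-0.083, -0.997, 0.001], [-0.997, 0.083, -0.0], [0.0, -0.001, -1.0]]
ft_force: [0.2, -0.1, 0.3]
grip_width: 0.0303
```

```bash
python3 -c "
from h import *
st(); go(.6089,.0431,.118,-94.5)"
```

```text
t 46.85 pos [0.5159 0.0112 0.1284] psi -94.78 q6 82.9 F [ 0.23 -0.08  0.27] M [ 0.0069 -0.0015  0.0003] e6 [ 7.0000e-04  5.0000e-03 -1.4164e+00] qv6 67.31 w 0.0303
t 46.85 rz -0.0048 slide after rot [-0.0391 -0.0902  0.0104] len 0.099
```

Emit:
jog_arm(
  dr=[
    [0, 0, 0],
    [0, 0, 0],
    [0, 0, 0],
    [0, 0, 0],
    [0, 0, 0],
    [0, 0, 0],
    [0, 0, 0],
    [0, 0, 0],
    [0, 0, 0],
    [0, 0, 0],
  ],
  slide=[
    [-0.0098, -0.0225, 0.0026],
    [-0.0098, -0.0225, 0.0026],
    [-0.0098, -0.0226, 0.0026],
    [-0.0097, -0.0226, 0.0026],
    [0, 0, 0],
    [0, 0, 0],
    [0, 0, 0],
    [0, 0, 0],
    [0, 0, 0],
    [0, 0, 0],
  ],
  gripper=[-0.3, -0.3, -0.3, -0.3, -0.3, -0.3, -0.3, -0.3, -0.3, -0.3],
)

```text
time_s: 47.85
position: [0.6084, 0.0432, 0.1178]
tool_rot: [[-0.078, -0.997, 0.0], [-0.997, 0.078, -0.0], [0.0, -0.0, -1.0]]
ft_force: [-0.6, 0.5, -0.9]
grip_width: 0.0298
```

```bash
python3 -c "
from h import *
d=viewer.get_image('wrist'); cv2.imwrite('pics/w8.png',d['pixels'][150:330,180:400].repeat(3,0).repeat(3,1))
st(); go(.6089,.0431,.083,-94.5)"
```

```text
t 47.9 pos [0.6085 0.0432 0.1178] psi -94.49 q6 87.4 F [ 0.86  0.13 -0.85] M [-0.0111  0.0061 -0.0142] e6 [-0.0011  0.0001 -0.0011] qv6 -0.04 w 0.0298
t 47.9 rz 0.0002 slide after rot [ 0.0001 -0.0005  0.0348] len 0.035
```

View pics/w8.png

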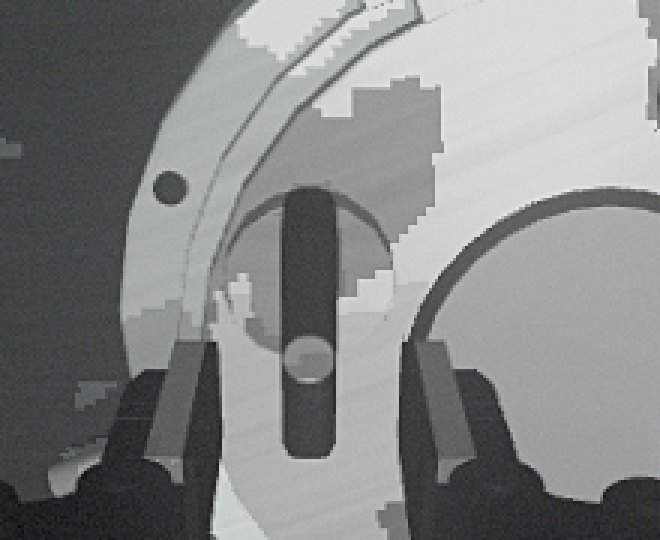

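Emit:
jog_arm(
  dr=[
    [0, 0, 0],
    [0, 0, 0],
    [0, 0, 0],
    [0, 0, 0],
    [0, 0, 0],
    [0, 0, 0],
    [0, 0, 0],
    [0, 0, 0.05],
    [0, 0, 0.08],
    [0, 0, 0.07],
  ],
  slide=[
    [0, -0.0007, 0.014],
    [0, 0, 0.014],
    [0, 0, 0.0066],
    [0, 0, 0],
    [0, 0, 0],
    [0, 0, 0],
    [0, 0, 0],
    [0, 0, 0],
    [0, 0, 0],
    [0, 0, 0],
  ],
  gripper=[-0.3, -0.3, -0.3, -0.3, -1, -1, -1, -1, -1, -1],
)

```text
time_s: 48.9
position: [0.6096, 0.0432, 0.0838]
tool_rot: [[-0.277, -0.961, 0.001], [-0.961, 0.277, -0.0], [-0.0, -0.001, -1.0]]
ft_force: [-0.7, 0.1, 3.0]
grip_width: 0.0095
```

```bash
python3 -c "
from h import *
st()"
```

```text
t 48.9 pos [0.6096 0.0432 0.0838] psi -106.1 q6 99.1 F [-0.75  0.13  3.05] M [-0.0084  0.0314  0.1773] e6 [ 0.108  -0.0852 -0.7027] qv6 39.5 w 0.0095
```

Emit:
jog_arm(
  dr=[
    [0, 0, 0.06],
    [0, 0, 0.06],
    [0, 0, 0.05],
    [0, 0, 0.04],
    [0, 0, 0.03],
    [0, 0, 0.01],
    [0, 0, 0],
    [0, 0, 0],
    [0, 0, 0],
    [0, 0, 0],
  ],
  slide=[
    [0, 0, 0],
    [0, 0, 0],
    [0, 0, 0],
    [0, 0, 0],
    [0, 0, 0],
    [0, 0, 0],
    [0, 0, 0],
    [0, 0, 0],
    [0, 0, 0],
    [0, 0, 0],
  ],
  gripper=[-1, -1, -1, -1, -1, -1, -1, -1, -1, -1],
)

```text
time_s: 49.9
position: [0.6096, 0.0432, 0.0838]
tool_rot: [[-0.503, -0.864, 0.001], [-0.864, 0.503, -0.0], [-0.0, -0.001, -1.0]]
ft_force: [-0.6, -0.5, 6.3]
grip_width: 0.0092
```

```bash
python3 -c "
from h import *
st()"
```

```text
t 49.9 pos [0.6096 0.0432 0.0838] psi -120.22 q6 113.2 F [-0.63 -0.52  6.3 ] M [-0.0121  0.1662  0.0743] e6 [ 0.1359 -0.2434  0.0765] qv6 0.06 w 0.0092
```

Emit:
jog_arm(
  dr=[
    [0, 0, 0.09],
    [0, 0, 0.09],
    [0, 0, 0.08],
    [0, 0, 0],
    [0, 0, 0],
    [0, 0, 0],
    [0, 0, 0],
    [0, 0, -0.14],
    [0, 0, -0.14],
    [0, 0, -0.14],
  ],
  slide=[
    [0, 0, 0],
    [0, 0, 0],
    [0, 0, 0],
    [0, 0, 0],
    [0, 0, 0],
    [0, 0, -0.015],
    [0, 0, -0.02],
    [0, 0, -0.01],
    [0, 0, 0],
    [0, 0, 0],
  ],
  gripper=[-1, -1, -1, -1, -0.3, -0.3, -0.3, -0.3, -0.3, -0.3],
)

```text
time_s: 50.9
position: [0.6093, 0.0433, 0.1281]
tool_rot: [[-0.354, -0.935, 0.0], [-0.935, 0.354, 0.0], [-0.0, -0.0, -1.0]]
ft_force: [-0.7, -0.3, 0.2]
grip_width: 0.0297
```

```bash
python3 -c "
from h import *
st(); go(.5474,-.0822,.118,-111.1)"
```

```text
t 50.9 pos [0.6093 0.0433 0.1281] psi -110.73 q6 103.7 F [-0.71 -0.34  0.23] M [0.0024 0.0059 0.016 ] e6 [8.000e-04 6.200e-03 1.861e+00] qv6 -79.6 w 0.0297
t 50.9 rz 0.0065 slide after rot [0.1394 0.0125 0.0101] len 0.14
```

Emit:
jog_arm(
  dr=[
    [0, 0, 0],
    [0, 0, 0],
    [0, 0, 0],
    [0, 0, -0.14],
    [0, 0, -0.14],
    [0, 0, -0.14],
    [0, 0, -0.1],
    [0, 0, -0.069],
    [0, 0, 0],
    [0, 0, 0],
  ],
  slide=[
    [0.0465, 0.0042, 0.0033],
    [0.0465, 0.0042, 0.0033],
    [0.0464, 0.0041, 0.0033],
    [0, 0, 0],
    [0, 0, 0],
    [0, 0, 0],
    [0, 0, 0],
    [0, 0, 0],
    [0, 0, 0],
    [0, 0, 0],
  ],
  gripper=[-0.3, -0.3, -0.3, -0.3, -0.3, -0.3, -0.3, -0.3, -0.3, -0.3],
)

```text
time_s: 51.9
position: [0.5474, -0.0822, 0.1179]
tool_rot: [[0.217, -0.976, -0.0], [-0.976, -0.217, 0.0], [-0.0, 0.0, -1.0]]
ft_force: [0.6, 0.9, 0.1]
grip_width: 0.03
```

```bash
python3 -c "
from h import *
d=viewer.get_image('wrist'); cv2.imwrite('pics/w9.png',d['pixels'][150:330,180:400].repeat(3,0).repeat(3,1))
st(); go(.5474,-.0822,.083,-77.3)"
```

```text
t 51.95 pos [ 0.5474 -0.0822  0.118 ] psi -77.43 q6 56.6 F [-0.47 -0.57 -0.09] M [ 0.0208 -0.007  -0.0116] e6 [ 0.0007  0.0008 -0.0149] qv6 -0.37 w 0.0299
t 51.95 rz -0.0023 slide after rot [-0.    -0.     0.035] len 0.035
```

View pics/w9.png

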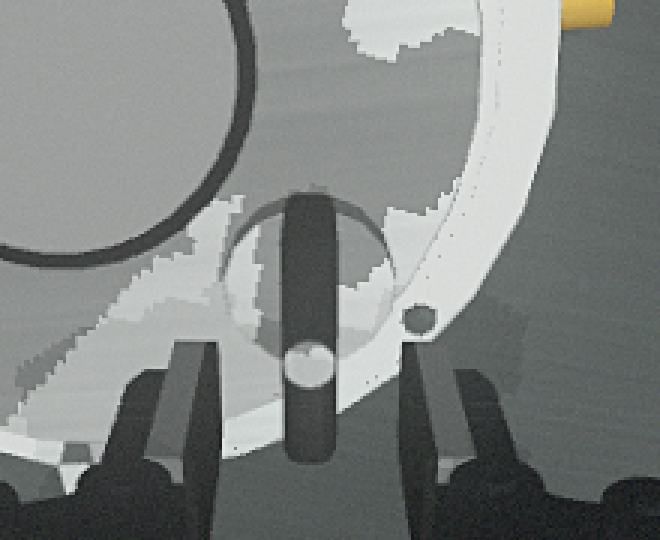

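Emit:
jog_arm(
  dr=[
    [0, 0, 0],
    [0, 0, 0],
    [0, 0, 0],
    [0, 0, 0],
    [0, 0, 0],
    [0, 0, 0],
    [0, 0, 0],
    [0, 0, 0.05],
    [0, 0, 0.08],
    [0, 0, 0.07],
  ],
  slide=[
    [0, 0, 0.014],
    [0, 0, 0.014],
    [0, 0, 0.0068],
    [0, 0, 0],
    [0, 0, 0],
    [0, 0, 0],
    [0, 0, 0],
    [0, 0, 0],
    [0, 0, 0],
    [0, 0, 0],
  ],
  gripper=[-0.3, -0.3, -0.3, -0.3, -1, -1, -1, -1, -1, -1],
)

```text
time_s: 52.95
position: [0.5477, -0.0822, 0.084]
tool_rot: [[0.018, -1.0, 0.001], [-1.0, -0.018, -0.0], [0.0, -0.001, -1.0]]
ft_force: [-0.1, 2.0, 2.7]
grip_width: 0.01
```

```bash
python3 -c "
from h import *
st()"
```

```text
t 52.95 pos [ 0.5477 -0.0822  0.084 ] psi -88.96 q6 68.2 F [-0.12  2.04  2.7 ] M [0.2301 0.0536 0.1822] e6 [-0.1726 -0.2384 -0.6803] qv6 39.37 w 0.01
```

Emit:
jog_arm(
  dr=[
    [0, 0, 0.06],
    [0, 0, 0.06],
    [0, 0, 0.05],
    [0, 0, 0.04],
    [0, 0, 0.03],
    [0, 0, 0.01],
    [0, 0, 0],
    [0, 0, 0],
    [0, 0, 0],
    [0, 0, 0],
  ],
  slide=[
    [0, 0, 0],
    [0, 0, 0],
    [0, 0, 0],
    [0, 0, 0],
    [0, 0, 0],
    [0, 0, 0],
    [0, 0, 0],
    [0, 0, 0],
    [0, 0, 0],
    [0, 0, 0],
  ],
  gripper=[-1, -1, -1, -1, -1, -1, -1, -1, -1, -1],
)

```text
time_s: 53.95
position: [0.5477, -0.0823, 0.084]
tool_rot: [[-0.227, -0.974, 0.001], [-0.974, 0.227, -0.0], [0.0, -0.001, -1.0]]
ft_force: [-2.0, 1.7, 5.8]
grip_width: 0.0093
```

```bash
python3 -c "
from h import *
st()"
```

```text
t 53.95 pos [ 0.5477 -0.0823  0.084 ] psi -103.09 q6 82.3 F [-2.01  1.71  5.82] M [0.2538 0.2381 0.1492] e6 [-0.14   -0.4085  0.0969] qv6 0.02 w 0.0093
```

Emit:
jog_arm(
  dr=[
    [0, 0, 0.07],
    [0, 0, 0.07],
    [0, 0, 0.05],
    [0, 0, 0],
    [0, 0, 0],
    [0, 0, 0],
    [0, 0, 0],
    [0, 0, 0],
    [0, 0, 0],
    [0, 0, 0],
  ],
  slide=[
    [0, 0, 0],
    [0, 0, 0],
    [0, 0, 0],
    [0, 0, 0],
    [0, 0, 0],
    [0, 0, 0],
    [0, 0, 0],
    [0, 0, 0],
    [0, 0, 0],
    [0, 0, 0],
  ],
  gripper=[-1, -1, -1, -1, -1, -1, -1, -1, -1, -1],
)

```text
time_s: 54.95
position: [0.5476, -0.0824, 0.084]
tool_rot: [[-0.407, -0.913, 0.001], [-0.913, 0.407, -0.0], [-0.0, -0.001, -1.0]]
ft_force: [-2.1, 2.2, 6.4]
grip_width: 0.0092
```

```bash
python3 -c "
from h import *
st()"
```

```text
t 54.95 pos [ 0.5476 -0.0824  0.084 ] psi -114.01 q6 93.2 F [-2.13  2.23  6.44] M [ 0.1906  0.3082 -0.1456] e6 [-0.159  -0.4693 -0.1292] qv6 -0.05 w 0.0092
```

Emit:
jog_arm(
  dr=[
    [0, 0, 0],
    [0, 0, 0],
    [0, 0, 0],
    [0, 0, 0],
    [0, 0, 0],
    [0, 0, 0],
    [0, 0, 0],
    [0, 0, 0],
    [0, 0, 0],
    [0, 0, 0],
  ],
  slide=[
    [0, 0, 0],
    [0, 0, 0],
    [0, 0, -0.015],
    [0, 0, -0.02],
    [0, 0, -0.03],
    [0, 0, -0.03],
    [0, 0, -0.03],
    [0, 0, -0.03],
    [0, 0, -0.03],
    [0, 0, -0.02],
  ],
  gripper=[-0.3, -0.3, -0.3, -0.3, -0.3, -0.3, -0.3, -0.3, -0.3, -0.3],
)

```text
time_s: 55.95
position: [0.5476, -0.0824, 0.2904]
tool_rot: [[-0.407, -0.913, 0.002], [-0.913, 0.407, -0.001], [0.0, -0.002, -1.0]]
ft_force: [-0.1, 0.2, 0.0]
grip_width: 0.0301
```

```bash
python3 -c "
from h import *
d=viewer.get_image('wrist'); cv2.imwrite('pics/w10.png',d['pixels'])
import pickle; pickle.dump(d,open('w10.pkl','wb'))
d=viewer.get_image('scene'); cv2.imwrite('pics/s10.png',d['pixels'])
st()"
```

```text
t 56.05 pos [ 0.5481 -0.0826  0.2909] psi -114.01 q6 93.2 F [ 0.04 -0.46 -0.14] M [ 0.0385  0.0321 -0.0491] e6 [-0.0053  0.4949  0.0006] qv6 -0.03 w 0.0302
```

View pics/w10.png

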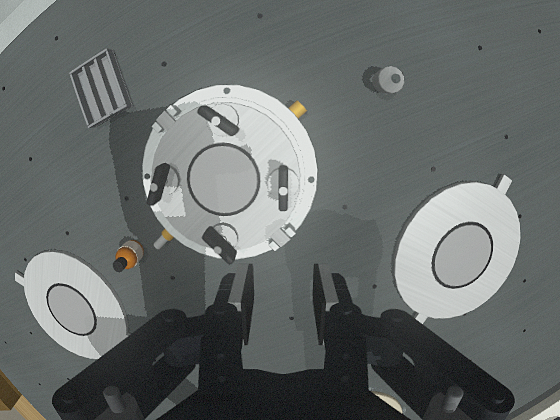

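View pics/s10.png

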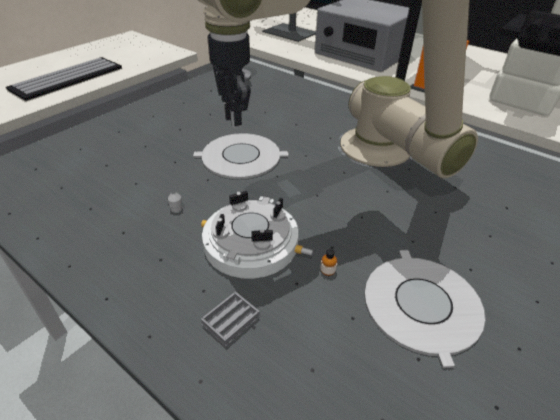

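```bash
python3 -c "
from h import *
import pickle; d=pickle.load(open('w10.pkl','rb'))
for e in (((283,168),(284,209)),((202,111),(234,132)),((165,167),(151,201)),((207,230),(234,259))):
  a,b=[backf(d,q,.096) for q in e]; v=b-a; print(((a+b)/2)[:2].round(3),np.degrees(np.arctan2(v[1],v[0]))%180,np.linalg.norm(v).round(3))
print('expect A 29.6 B 134.8 C 18.4 D 156 (mod 180)')"
```

```text
[ 0.549 -0.084] 157.42925617716512 0.044
[ 0.64  -0.052] 31.11627620433066 0.04
[0.61  0.038] 127.2088297697496 0.043
[0.519 0.006] 15.056772339419695 0.045
expect A 29.6 B 134.8 C 18.4 D 156 (mod 180)
```

```bash
python3 -c "
import cv2
a=cv2.imread('pics/w10.png')[90:270,130:310]; cv2.imwrite('pics/w10c.png',cv2.resize(a,None,fx=3.3,fy=3.3,interpolation=cv2.INTER_CUBIC))"
```

```text
(no output)
```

View pics/w10c.png

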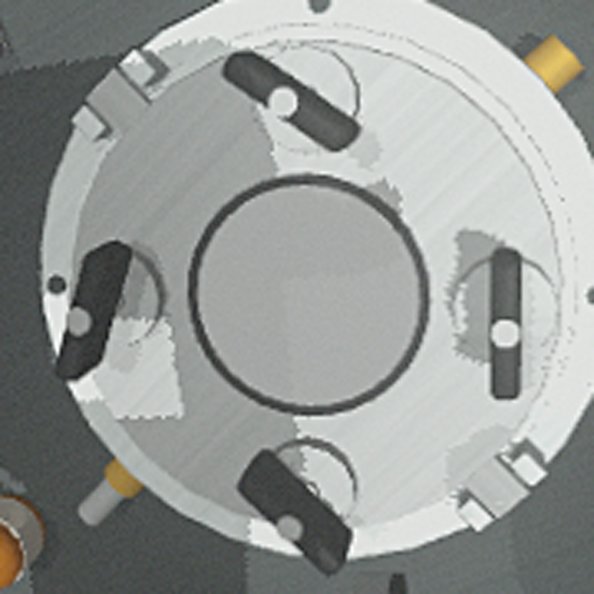

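```bash
python3 -c "
from h import *
import pickle; d=pickle.load(open('w10.pkl','rb'))
f=lambda p:(130+p[0]/3.3,90+p[1]/3.3)
for e in (((95,248),(60,365)),((243,490),(325,572))):
  a,b=[backf(d,f(q),.098) for q in e]; v=b-a; print(((a+b)/2)[:2].round(3),np.degrees(np.arctan2(v[1],v[0]))%180,np.linalg.norm(v).round(3))"
```

```text
[0.613 0.041] 132.62982823432324 0.042
[0.515 0.013] 16.942876596299612 0.04
```

The bars stand where I left them, within about 2° by the top-edge fit. The cover's ears are still between their uprights and the bystanders haven't moved, so I'm handing in.

```bash
python3 -c "
from h import *
print(env.close_job()); st()"
```

```text
the job is handed in; nothing more can be done
None
the job is handed in; nothing more can be done
```

I clamped the smallest cover (the one on the chamber) in two crisscross passes and handed the job in at about 56 s, with the arm lifted clear. I went round the knobs in the order far right, near left, far left, near right, so the opposite knob always came next.

| Knob (seen from the robot) | Bite felt at about (rad) | Left after first pass | Left after second pass |
|---|---|---|---|
| Far right | 0.8–1.0 | 23–34° | 55–66° |
| Near left | 1.1–1.2 | 16–21° | 54–60° |
| Far left | 1.3 | 19–21° | 59–62° |
| Near right | 1.1–1.15 | 21–25° | 57–62° |

**Checks that agreed:**
- The moments felt in motion early in the second pass (0.16–0.19 N m) fit these bite angles.
- The last pictures show the bars within about 2° of where I left them; two needed a closer re-measurement after a rough first pick (one read 7.6° off).
- The cover, bottle, objective and tray look unmoved.

**Checks that were weak or disagreed:**
- **Bite angles:** readings taken with the arm stopped were noisy and rose less steeply than expected, so each bite is good only to about 5–10°.
- **Far-right knob:** this one is the least certain, and its first pass probably went somewhat past 20°.
- **Near-right knob:** its very last stopped reading had the wrong sign (about −0.13 N m). I put that down to overshoot on a faster stop and judged that knob by its angle instead.

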